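# Load the vial rack into the headspace sampler

### The arm

A 6-joint arm with a two-finger parallel gripper is mounted at the origin on the work surface. World frame = base frame: x ahead of the robot, y to its left, z up, the work surface at z = 0. Lengths are in mm, angles in degrees, forces in N, time in s.
With the tool pointing down it reaches from about 300 to 750 mm from the base axis. Payload 8.5 kg.
Tool frame: the origin (TCP) lies at the very end of the fingers, on their centre line; the grasp point (between the pads) lies 19 mm behind it; z points along the fingers, y is the line along which they close (so a half turn about z gives the same grasp; the last joint's range is limited). The gripper opens to 85 mm and grips with 20 to 120 N. Pads are 22 mm wide; open, the fingers measure 114 mm over their backs; the gripper's body (76 mm by 85 mm) begins 54 mm behind the grasp point. The pads swing forward as they close: fully open they stand 13 mm farther back than shut.
Start: joints at [64.612, 21.807, 74.336, -0, 83.858, -12.336], TCP at [124.202, 535.774, 204.222] pointing down, gripper open.
Joint ranges: [-178.18, 178.18], [-50.72, 133.34], [12.68, 142.11], [-81.47, 261.47], [9.98, 163.14], [-165.26, 165.26]. Speed limits (degrees/s): [136.94, 136.94, 180, 180, 180, 180].

### API

Orientations are given as [roll, pitch, yaw] about the fixed x, y, z axes, in that order (R = Rz(yaw) Ry(pitch) Rx(roll)).
In Python, from plant import arm, eyes gives the robot as it stands. The module is installed in compiled form; this text tells all that it offers.
- The arm moves only by the tool apply_moves, never from a script. Its argument "motion" is a list of rows, each an object of numbers: "dx", "dy", "dz": the shift along the tool's x, y, z in m; "rx", "ry", "rz": the turn, a rotation vector about the tool's x, y, z in rad. A call has 1 to 12 rows; each row shifts and turns the commanded pose from where the row before left it, along the tool's axes as they then stand; what a row does not reach is not made up. A row lasts 1/12 s, in which the tool goes at most 41.7 mm and 7.16 degrees, less where a joint would pass 70% of its speed; a pose out of reach is approached as far as the arm can. A call with a gripper value outside its range is refused whole. "grip" is the closure, from 0 (fully open) to 1 (shut), set as the call begins (left out, the last holds). The fingers move at their own pace and stop on an object; "grip_force" is the grip in N (left out, the last holds). Time passes only in rows, so rows that do not move let the fingers close. It gives the time, the measured TCP pose, the force, the opening and the grip force at its end, in the units of the state.
- arm.state(): the state, without advancing time (a new reading comes with each control period).
- eyes.get_image(name): name is "side" or "top" or "wrist"; returns the picture (420x560x3 uint8, red, green, blue); there is no depth.
- eyes.camera_model(name): a dict with "fx", "fy", "cx", "cy" (pixels), "R" (3x3) and "t" (3): a world point X has camera coordinates R X + t; the wrist camera has in their place "T_tool_cam" (4x4, takes a point from camera to tool coordinates, whose origin is the TCP and whose axes are the flange's). Camera axes: x right, y down, z forward; pixel columns grow to the right and rows downward; lengths in mm; the calibration is good to about 2 mm. A picture is of the moment at which its call begins: read the wrist's pose just before it. camera_model takes no time and is no camera call.
- arm.sign_off(): hands the job in; it is judged then, once.
Trained networks look in the newest picture that a camera, given by its name, has taken for a name from the list of things; names that differ only in an ending like _2 or _b are one class to them, and where a whole thing is asked for, a point or a joint stands for the part that bears it (a point fixed in the world has none). Each returns a list of dicts, best first, with "p" (0 to 1); they miss things now and then, are a little off and sometimes report something else, mostly with a low value. They report only what shows in the picture. A call takes as long as a camera call.
- eyes.masks_of(label, camera): "pixels" (420x560 bool, what is visible of it) and "bbox" ([left, top, right, bottom] in pixels, round what is visible of it).
The state is a dict: "t": time; "joints": joint angles; "joint_velocities": joint speeds; "tau": joint torques, N m; "ee_pos": TCP position; "tool_rot": TCP orientation; "contact_force": force on the tool from outside, world axes, zero at the start; "wrist_torque": the same for the moment, N m; "gripper_width": opening from 0.0 (shut) to 1.0 (fully open); "grip_force": force on a finger pad.
Only numpy, scipy, OpenCV 4.12 (cv2) and the standard library are available. Lean on these libraries where they do the work, as an engineer would, in place of code of your own. Each camera call takes 0.05 s, during which the arm holds its last target. There are 200 camera calls.

### The job

Load the white vial rack into the sampler. One vial stands proud of the others: press it down gently until it sits in its well like the rest, then slide the rack flat along the bench, metal tongue first, between the guides and under the hood without touching the hood, and push it home against the spring until it latches, without forcing it. Let go and leave everything else on the bench where it is.

Things in the scene. Friction and masses are not known exactly. Their poses are not given: they have to be found in the camera images.
- rack: White vial rack, loose on the bench, 0.4 to 0.6 kg. Base x -130 to +120 mm, 110 wide (y), 12 thick; from x = -55 to +120 a well block, 30 mm high: 4 x 3 wells, rows x = 78, 42, 6, -30, columns y = 36, 0, -36 mm, three empty (dark). Seated vials, 23 mm wide, reach 54 mm above the bench. Origin on the underside, z up, +x to the end with the tongue, which enters the sampler first
- rack_tongue (a point): Tip of the steel tongue at the rack's +x end: rack x = +154 mm, 17 mm above the bench. Tongue 30 mm wide, with an upturned lip at its end, 8 mm thick along x, its top 21 mm above the bench. The dock's catch drops behind this lip. Axes as the rack's
- rack_grip (a point): Middle of the upright white grip plate at the rack's other end: rack x = -118 mm, 45 mm above the bench. Plate 12 mm thick (rack x), 50 mm wide (y), from 12 to 62 mm above the bench. Ahead of it the 12 mm deck is free for 57 mm, then the 30 mm well block, vials from 76 mm. Pinch it along x from above, or push on its outer (-x) face. Axes as the rack's
- proud_vial: The vial standing 11 to 18 mm proud, at rack x = 42, y = 0 mm: glass, 23 mm wide, 46 tall. Origin: centre of its base, 8 mm above the rack's underside when seated. Slides only up and down in its well, with about 4 N of friction, down to a hard bottom; stays where left. Wells beside it (y) are empty; 36 mm before and behind it (x) are seated vials
- vial_cap (a point): Centre of the top of the proud vial's aluminium cap (20 mm wide): 54 mm above the bench once seated, with the rack on the bench
- sampler: Sampler base with the guides, fixed to the bench. Origin on the bench, midway between the guides, straight below the hood's front face; +x is the way the rack goes in (rack x along it, on the midline), z up. Two aluminium guides 22 mm high, 114 mm apart from x = -30 to +170 mm: 2 mm play each side of the rack, which slides on the bench between them
- guide_mouth (a point): Point on the bench, on the midline of the guides, at their open end: sampler x = -87 mm. From here to x = -30 mm the guides flare inwards at 18 degrees, from 150 mm apart to 114 mm. Axes as the sampler's
- hood: The sampler's overhanging housing, 320 wide x 270 deep, from 62 mm (flat underside) to 210 mm above the bench; rim and bottles on top reach 340 mm. Origin and axes as the sampler's: front face at x = 0. Seated vials pass 8 mm below the underside, the proud one would strike it. The grip stays 75 to 117 mm in front of the hood when the rack is home
- dock_plunger (a joint): Press of the dock's spring plunger (m): 0 free, 0.005 rack latched, 0.009 hard end. The dock (plunger, drop catch) is deep in the bay; its setting differs each time: latched rack origin at sampler x = +2 to +42 mm, found by feel. Near home the catch rides over the lip (2-5 N), then the spring adds 1.8 N/mm; latches after 5 mm, at 11-15 N with friction; pushing to 16-18 N is sure
- reagent_bottle: Bystander: square grey bottle with a blue cap, 70 mm wide, 150 mm tall. Origin at the centre of its underside
- amber_jar: Bystander: brown glass jar with a black lid, 72 mm wide, 98 mm tall. Origin at the centre of its underside
- beaker: Bystander: clear plastic bowl, 80 mm wide, 60 mm tall. Origin at the centre of its underside
- spare_vial: Bystander: a single vial standing on the bench, 23 mm wide, 46 mm tall. Origin at the centre of its underside
- cap_dish: Bystander: white ceramic dish, 70 mm wide, 18 mm tall. Origin at the centre of its underside
- marker: Bystander: black marker pen with a blue cap lying on the bench, 140 mm long, 14 mm thick. Origin below its middle
- big_bottle: Bystander: square grey bottle with a blue cap, 85 mm wide, 170 mm tall. Origin at the centre of its underside

How it is judged:
By the outcome, as a careful person would: the job done as asked, in the order asked, and still so for the second after the job is handed in, with the robot touching nothing.
It also fails if it takes over 72 s, if anything falls off the work surface, if the arm or the gripper's body presses on something with over 40 N, if the wrist force passes 120 N, or if a joint passes its speed limit or range.

## Working session

There is one attempt and no reset: what is moved stays moved. The work goes in short steps, Python scripts to look and compute and a tool call to move; the robot and the scene stay as the last step left them, time stands still between calls to the robot, and variables do not carry over. Pictures are saved under pics/ and viewed, at most 10 in all, crops included, and the job is handed in when it is done.

Besides the shell and the picture viewer there is one more tool, called after "Call:" by a JSON object that holds its "api" and its "payload". apply_moves: Moves the arm, as the interface text tells. Its arguments: {"type":"object","properties":{"motion":{"type":"array"},"grip":{"type":"number"},"grip_force":{"type":"number"}},"required":["motion"]}

```bash
mkdir -p pics; cat > h.py <<'E'
import numpy as np, cv2
from plant import arm, eyes
def save(n,f): im=eyes.get_image(n); cv2.imwrite('pics/'+f,im[:,:,::-1]); return im
def ray(cam,u,v,z):
    m=eyes.camera_model(cam); R=np.array(m['R']);t=np.array(m['t'])
    d=R.T@np.array([(u-m['cx'])/m['fx'],(v-m['cy'])/m['fy'],1]); c=-R.T@t
    return c+d*(z-c[2])/d[2]
def proj(cam,X):
    m=eyes.camera_model(cam); p=np.array(m['R'])@np.array(X,float)+np.array(m['t'])
    return np.array([m['fx']*p[0]/p[2]+m['cx'],m['fy']*p[1]/p[2]+m['cy']])
E
python3 - <<'E'
from h import *
a=save('top','t0.png'); b=save('side','s0.png')
s=arm.state(); print(s)
for c in ('top','side'):
    m=eyes.camera_model(c); print(c,-np.array(m['R']).T@np.array(m['t']),m['fx'])
    for l in ('rack','rack_grip','proud_vial','vial_cap','rack_tongue','sampler','hood'):
        print(l,[(round(x['p'],2),x['bbox']) for x in eyes.masks_of(l,c)[:2]])
E
```

```text
{'t': 0.1, 'joints': array([ 6.46142229e+01,  2.18374076e+01,  7.43780466e+01,  5.42486664e-04,
        8.38568792e+01, -1.23357378e+01]), 'joint_velocities': array([-0.04226014, -0.10200866, -0.16048059,  0.20128364,  0.02257808,
       -0.02752763]), 'tau': array([ 4.16705880e-03, -4.49217868e+01, -2.31655902e+01, -2.25147660e-04,
        3.69691697e-03,  1.03735755e-05]), 'ee_pos': array([124.06704279, 535.53580148, 203.68484846]), 'tool_rot': array([-1.79929452e+02, -1.59801178e-02,  1.66949892e+02]), 'contact_force': array([-0.81908984, -0.89486623,  0.02244108]), 'wrist_torque': array([-0.01270311,  0.00013857, -0.04187405]), 'grip_force': 0.0, 'gripper_width': 1.001397454514452}
top [ 284.83900757  166.85787238 1311.32083587] 509.4107180303319
rack [(0.63, [222.5, 188.2, 338.6, 252.2])]
rack_grip [(0.94, [224.2, 184.9, 338.2, 257.6])]
proud_vial [(0.47, [288.9, 206.5, 295.1, 218.7])]
vial_cap [(0.51, [290.1, 209.0, 298.7, 220.7])]
rack_tongue [(0.66, [226.5, 189.6, 334.0, 257.0])]
sampler [(0.67, [361.5, 95.0, 556.4, 256.7])]
hood [(0.8, [394.0, 97.8, 554.7, 255.7])]
side [1423.62541929  167.00006385  810.57214658] 449.52934469395586
rack [(0.55, [236.3, 189.3, 344.1, 238.8]), (0.21, [426.2, 156.2, 481.9, 220.3])]
rack_grip [(0.97, [233.8, 186.9, 342.6, 234.1])]
proud_vial [(0.55, [272.2, 196.1, 278.2, 208.4])]
vial_cap []
rack_tongue [(0.78, [233.3, 187.2, 344.6, 235.0]), (0.39, [8.5, 95.8, 175.0, 257.0])]
sampler [(0.62, [7.4, 98.2, 204.3, 274.9])]
hood [(0.68, [8.1, 98.1, 173.4, 253.9]), (0.37, [239.2, 236.4, 268.7, 284.7])]
```

View pics/t0.png

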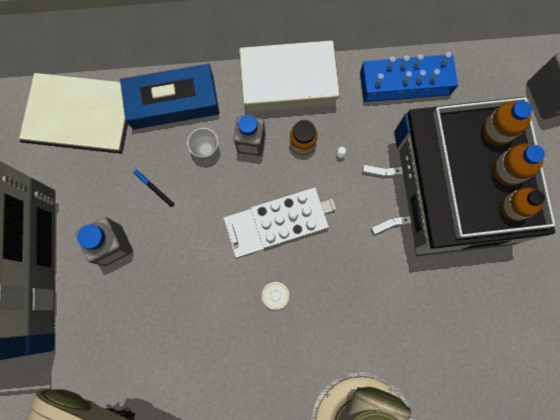

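View pics/s0.png

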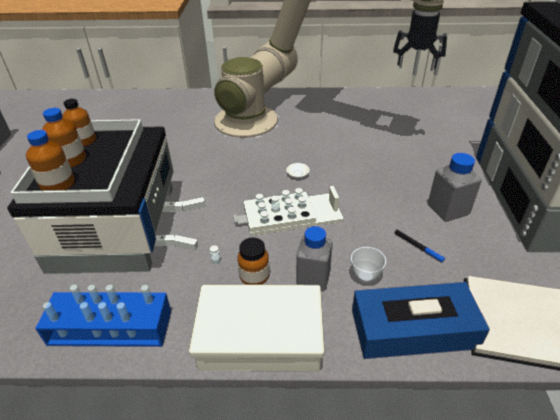

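The top view shows the rack at about (278,222) with the tongue to the right at (330,207). The guides' mouth is near (375,200), and the hood front runs from (408,110) to (425,250). The side view agrees. I'll zoom in to measure.

```bash
python3 - <<'E'
from h import *
a=cv2.imread('pics/t0.png')
cv2.imwrite('pics/t0c.png',cv2.resize(a[145:265,215:435],None,fx=3.6,fy=3.6,interpolation=cv2.INTER_CUBIC))
for n,u,v,z in [('tongue tip',335,206,20),('grip',234,234,62),('vial cap',293,213,68),('guideL',364,170,22),('guideR',374,231,22),('hoodL',409,112,210),('hoodR',428,250,210)]: print(n,ray('top',u,v,z).round(0))
print(eyes.camera_model('wrist'))
E
```

```text
tongue tip [539.  10.  20.]
grip [482. 272.  62.]
vial cap [521. 122.  68.]
guideL [628. -75.  22.]
guideR [466. -82.  22.]
hoodL [ 706. -158.  210.]
hoodR [ 388. -157.  210.]
{'fx': 353.45400520107074, 'fy': 353.45400520107074, 'cx': 277.4556396439972, 'cy': 211.12859308451343, 'T_tool_cam': array([[ 1.64979310e-03, -9.59491710e-01, -2.81732031e-01,
         7.28767254e+01],
       [ 9.99997846e-01,  1.93771798e-03, -7.43382939e-04,
         2.68774605e-01],
       [ 1.25918699e-03, -2.81730198e-01,  9.59492840e-01,
        -1.70579588e+02],
       [ 0.00000000e+00,  0.00000000e+00,  0.00000000e+00,
         1.00000000e+00]])}
```

View pics/t0c.png

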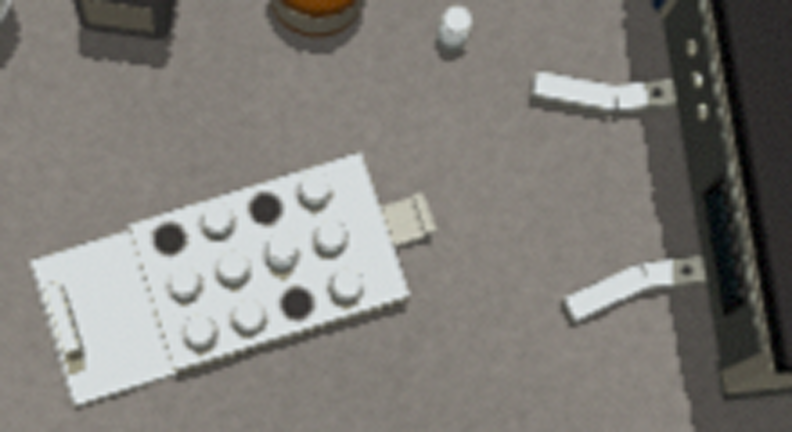

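The crop shows the tongue tip at crop (433,213), the proud vial in the middle column at about (285,255), and the guide flares at (535,85) and (568,310). Rough estimates are a rack origin near (506,160) at yaw -78° and a sampler origin near (547,-157) at yaw -90°. I'll move the wrist camera over to refine these.

Call:
{"api": "apply_moves", "payload": {"motion": [{"rz": -0.114},{"rz": -0.114},{"dx": -0.023,"dy": -0.028,"dz": -0.0015},{"dx": -0.023,"dy": -0.028,"dz": -0.0015},{"dx": -0.023,"dy": -0.028,"dz": -0.0015},{"dx": -0.023,"dy": -0.028,"dz": -0.0015},{"dx": -0.023,"dy": -0.028,"dz": -0.0015},{"dx": -0.023,"dy": -0.028,"dz": -0.0015},{"dx": -0.023,"dy": -0.028,"dz": -0.0015},{"dx": -0.023,"dy": -0.028,"dz": -0.0015},{"dx": -0.023,"dy": -0.028,"dz": -0.0015},{"dx": -0.023,"dy": -0.028,"dz": -0.0015}], "grip": 1}}

```text
schema error: expected keys dx, dy, dz, rx, ry, rz
```

Call:
{"api": "apply_moves", "payload": {"motion": [{"dx": -0.023,"dy": -0.028,"dz": -0.0015},{"dx": -0.023,"dy": -0.028,"dz": -0.0015},{"dx": -0.023,"dy": -0.028,"dz": -0.0015},{"dx": -0.023,"dy": -0.028,"dz": -0.0015},{"dx": -0.023,"dy": -0.028,"dz": -0.0015},{"dx": -0.023,"dy": -0.028,"dz": -0.0015},{"dx": -0.023,"dy": -0.028,"dz": -0.0015},{"dx": -0.023,"dy": -0.028,"dz": -0.0015},{},{}]}}

```text
schema error: expected keys dx, dy, dz, rx, ry, rz
```

```bash
cat >> h.py <<'E'
from scipy.spatial.transform import Rotation as Ro
def wpose(s):
    T=np.eye(4); T[:3,:3]=Ro.from_euler('xyz',s['tool_rot'],degrees=True).as_matrix(); T[:3,3]=s['ee_pos']; return T
def wray(T,u,v,z):
    m=eyes.camera_model('wrist'); C=T@m['T_tool_cam']
    d=C[:3,:3]@np.array([(u-m['cx'])/m['fx'],(v-m['cy'])/m['fy'],1]); return C[:3,3]+d*(z-C[2,3])/d[2]
def wproj(T,X):
    m=eyes.camera_model('wrist'); C=np.linalg.inv(T@m['T_tool_cam']); p=C[:3,:3]@np.array(X,float)+C[:3,3]
    return np.array([m['fx']*p[0]/p[2]+m['cx'],m['fy']*p[1]/p[2]+m['cy']])
E
python3 - <<'E'
from h import *
s=arm.state(); T=wpose(s); np.save('T1.npy',T); im=save('wrist','w1.png'); print(s['t'],s['ee_pos'],s['tool_rot'],s['contact_force'])
cv2.imwrite('pics/w1b.png',cv2.resize(im[:,:,::-1],(800,600),interpolation=cv2.INTER_CUBIC))
E
```

```text
0.8 [124.20930381 535.78967375 204.23393489] [1.79997806e+02 8.20284641e-04 1.66947338e+02] [ 0.18272352 -0.35175361 -0.02638796]
```

View pics/w1b.png

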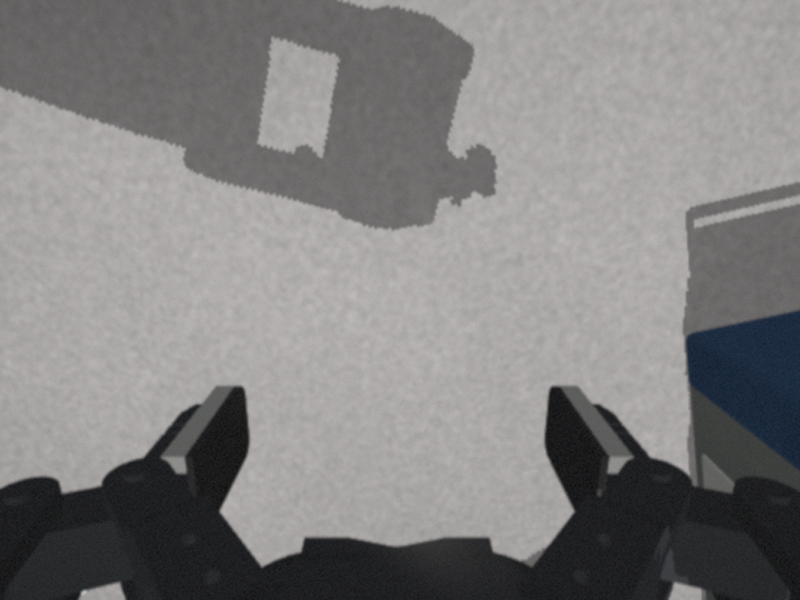

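The moves were refused because every row needs all six keys, so the picture shows only the start position with the open fingers. I'll resend them in full.

Call:
{"api": "apply_moves", "payload": {"motion": [{"dx": 0,"dy": 0,"dz": 0,"rx": 0,"ry": 0,"rz": -0.114},{"dx": 0,"dy": 0,"dz": 0,"rx": 0,"ry": 0,"rz": -0.114},{"dx": -0.023,"dy": -0.028,"dz": -0.0015,"rx": 0,"ry": 0,"rz": 0},{"dx": -0.023,"dy": -0.028,"dz": -0.0015,"rx": 0,"ry": 0,"rz": 0},{"dx": -0.023,"dy": -0.028,"dz": -0.0015,"rx": 0,"ry": 0,"rz": 0},{"dx": -0.023,"dy": -0.028,"dz": -0.0015,"rx": 0,"ry": 0,"rz": 0},{"dx": -0.023,"dy": -0.028,"dz": -0.0015,"rx": 0,"ry": 0,"rz": 0},{"dx": -0.023,"dy": -0.028,"dz": -0.0015,"rx": 0,"ry": 0,"rz": 0},{"dx": -0.023,"dy": -0.028,"dz": -0.0015,"rx": 0,"ry": 0,"rz": 0},{"dx": -0.023,"dy": -0.028,"dz": -0.0015,"rx": 0,"ry": 0,"rz": 0},{"dx": -0.023,"dy": -0.028,"dz": -0.0015,"rx": 0,"ry": 0,"rz": 0},{"dx": -0.023,"dy": -0.028,"dz": -0.0015,"rx": 0,"ry": 0,"rz": 0}], "grip": 1, "grip_force": 30}}

```text
t: 1.85
ee_pos: [355.1, 254.3, 219.5]
tool_rot: [180.0, 0.0, -180.0]
contact_force: [0.5, 0.7, 0.4]
gripper_width: 0.003
grip_force: 0.0
```

Call:
{"api": "apply_moves", "payload": {"motion": [{"dx": -0.023,"dy": -0.028,"dz": -0.0015,"rx": 0,"ry": 0,"rz": 0},{"dx": -0.023,"dy": -0.028,"dz": -0.0015,"rx": 0,"ry": 0,"rz": 0},{"dx": -0.023,"dy": -0.028,"dz": -0.0015,"rx": 0,"ry": 0,"rz": 0},{"dx": -0.023,"dy": -0.028,"dz": -0.0015,"rx": 0,"ry": 0,"rz": 0},{"dx": -0.023,"dy": -0.028,"dz": -0.0015,"rx": 0,"ry": 0,"rz": 0},{"dx": -0.023,"dy": -0.028,"dz": -0.0015,"rx": 0,"ry": 0,"rz": 0},{"dx": -0.023,"dy": -0.028,"dz": -0.0015,"rx": 0,"ry": 0,"rz": 0},{"dx": -0.023,"dy": -0.028,"dz": -0.0015,"rx": 0,"ry": 0,"rz": 0},{"dx": 0,"dy": 0,"dz": 0,"rx": 0,"ry": 0,"rz": 0},{"dx": 0,"dy": 0,"dz": 0,"rx": 0,"ry": 0,"rz": 0}]}}

```text
t: 2.68
ee_pos: [538.9, 30.6, 230.6]
tool_rot: [180.0, -0.0, 179.9]
contact_force: [-0.8, 0.3, -0.3]
gripper_width: 0.005
grip_force: 0.0
```

```bash
python3 - <<'E'
from h import *
s=arm.state(); T=wpose(s); np.save('T1.npy',T); im=save('wrist','w2.png'); print(s['t'],s['ee_pos'],s['tool_rot'],s['contact_force'])
cv2.imwrite('pics/w2b.png',cv2.resize(im[:,:,::-1],(800,600),interpolation=cv2.INTER_CUBIC))
E
```

```text
2.6833 [538.92903381  30.55997989 230.6490592 ] [ 1.79988031e+02 -4.41219168e-02  1.79869455e+02] [-0.81621967  0.27573047 -0.29482502]
```

View pics/w2b.png

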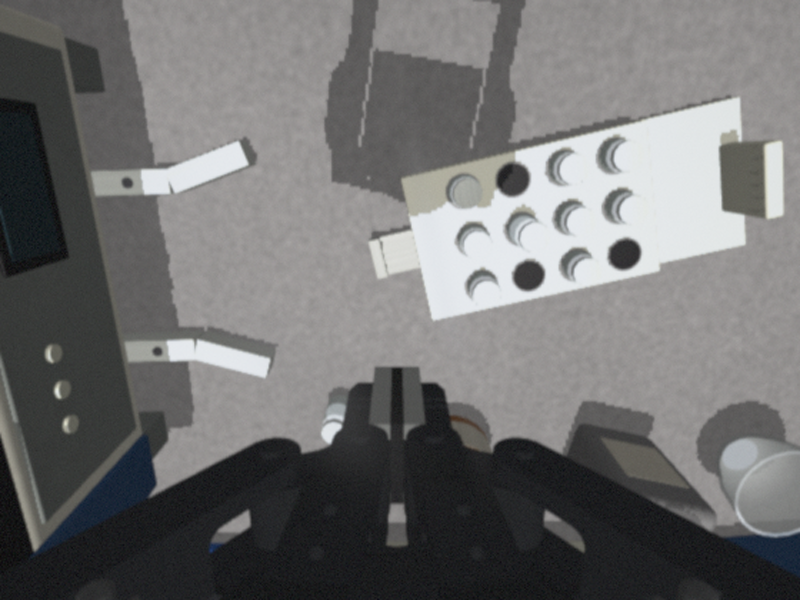

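The wrist view (800 px) shows the whole rack. The tongue is at (378,258), the dark wells are at (513,180), (529,275) and (625,254), and the grip plate is at (752,178). The guides' inner edges lie near rows 195 and 340. I'll fit the poses and draw an overlay to check them.

```bash
cat > fit.py <<'E'
from h import *
from scipy.optimize import least_squares
T=np.load('T1.npy'); im=cv2.imread('pics/w2.png'); g=cv2.cvtColor(im,cv2.COLOR_BGR2GRAY)
o=lambda U,V:((U+.5)*.7-.5,(V+.5)*.7-.5)
W=[]
for U,V in [(513,180),(529,275),(625,254)]:
    u,v=map(int,o(U,V)); _,b=cv2.threshold(g,75,255,cv2.THRESH_BINARY_INV); n,l,st,c=cv2.connectedComponentsWithStats(b)
    k=l[v,u]; W.append(c[k]); print(c[k].round(1),st[k][4], end=' ')
obs=[((42,-36,30),W[0]),((42,36,30),W[1]),((-30,36,30),W[2]),((-124,-55,12),o(740,97)),((158,15,21),o(378,278)),((158,-15,21),o(370,240)),((-118-6,25,62),o(783,217)),((-118-6,-25,62),o(780,141))]
obs[3]=((-130,-55,12),o(740,97)); obs[4]=((154,15,21),o(378,278)); obs[5]=((154,-15,21),o(370,240))
def wp(p,X): c,s=np.cos(p[2]),np.sin(p[2]); return np.array([p[0]+c*X[0]-s*X[1],p[1]+s*X[0]+c*X[1],X[2]])
f=lambda p:np.concatenate([wproj(T,wp(p,X))-u for X,u in obs])
r=least_squares(f,[506,160,-1.36],loss='soft_l1',x_scale=[10,10,.1]); p=r.x
print('\nrack',p[:2].round(1),np.degrees(p[2]).round(2)); print(f(p).reshape(-1,2).round(1).tolist())
for h in (11,14.5,18): print('vial cap proj',h,((wproj(T,wp(p,(42,0,54+h)))+.5)/.7-.5).round(0))
L={n:wray(T,*o(U,V),22)[:2].round(1) for n,U,V in [('u1',95,195),('u2',170,194),('u3',250,163),('l1',127,341),('l2',197,340),('l3',275,350)]}; print(L)
for n,U,V in [('hood front 62?',0,270),]: pass
big=cv2.resize(im,(800,600),interpolation=cv2.INTER_CUBIC)
def dot(X,c): q=(wproj(T,X)+.5)/.7-.5; cv2.circle(big,tuple(np.round(q*8).astype(int)),16,c,-1,shift=3)
for X in [(-130,-55,12),(-130,55,12),(-130,55,0),(120,55,30),(120,-55,30),(120,55,0),(154,15,21),(154,-15,21),(-124,25,62),(-124,-25,62),(-112,25,62)]: dot(wp(p,X),(0,0,255))
for i in (78,42,6,-30):
    for j in (36,0,-36): dot(wp(p,(i,j,30 if (i,j) in [(42,36),(42,-36),(-30,36)] else (54 if (i,j)!=(42,0) else 68))),(255,0,0))
cv2.imwrite('pics/fit.png',big)
np.save('rack.npy',p)
E
python3 fit.py
```

```text
[358.2 125. ] 349 [369.8 192.5] 278 [436.9 177.6] 308 
rack [509.6 162.7] -77.24
[[0.5, 0.5], [-0.5, -0.1], [-0.6, 0.3], [0.0, 0.2], [-0.5, -0.1], [-1.3, 0.2], [0.7, -0.1], [2.2, -0.6]]
vial cap proj 11 [533. 236.]
vial cap proj 14.5 [534. 237.]
vial cap proj 18 [535. 238.]
{'u1': array([ 495.1, -191.6]), 'u2': array([ 494.4, -136.2]), 'u3': array([472.4, -75.4]), 'l1': array([ 609.8, -185.3]), 'l2': array([ 609., -129.]), 'l3': array([617.6, -67.2])}
```

View pics/fit.png

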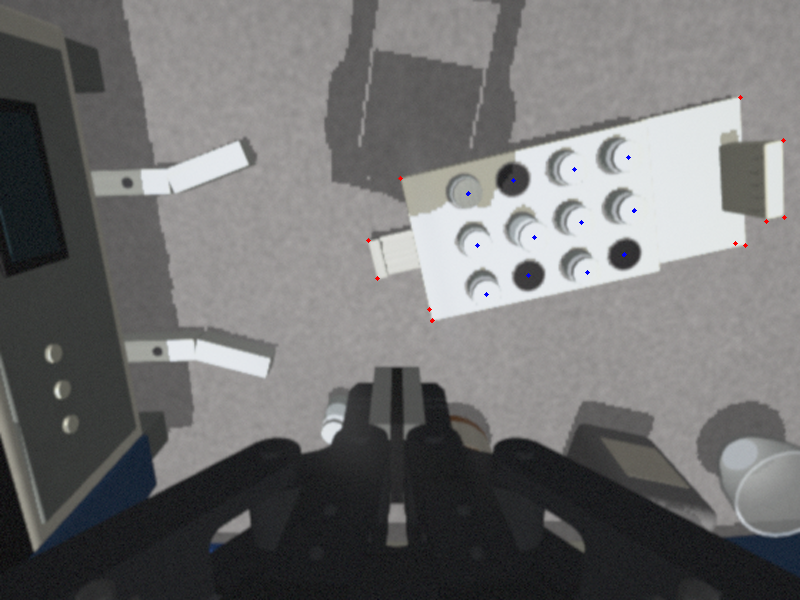

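The fit agrees with the picture: the overlay dots fall on the corners and wells, with residuals around 1 px. The guides come out 114.7 mm apart. I'll go above the proud vial at about (519,122) with yaw 192.8° and refine the sampler yaw offline at the same time.

Call:
{"api": "apply_moves", "payload": {"motion": [{"dx": 0.004,"dy": 0.0183,"dz": 0.028,"rx": 0,"ry": 0,"rz": 0},{"dx": 0.004,"dy": 0.0183,"dz": 0.028,"rx": 0,"ry": 0,"rz": 0},{"dx": 0.004,"dy": 0.0183,"dz": 0.028,"rx": 0,"ry": 0,"rz": 0},{"dx": 0.004,"dy": 0.0183,"dz": 0.028,"rx": 0,"ry": 0,"rz": 0},{"dx": 0.004,"dy": 0.0183,"dz": 0.028,"rx": 0,"ry": 0,"rz": 0},{"dx": 0,"dy": 0,"dz": 0,"rx": 0,"ry": 0,"rz": -0.1125},{"dx": 0,"dy": 0,"dz": 0,"rx": 0,"ry": 0,"rz": -0.1125},{"dx": 0,"dy": 0,"dz": 0,"rx": 0,"ry": 0,"rz": 0},{"dx": 0,"dy": 0,"dz": 0,"rx": 0,"ry": 0,"rz": 0},{"dx": 0,"dy": 0,"dz": 0,"rx": 0,"ry": 0,"rz": 0}]}}

```text
t: 3.57
ee_pos: [518.1, 123.8, 91.7]
tool_rot: [-180.0, 0.0, -167.2]
contact_force: [-0.5, 0.7, 0.3]
gripper_width: -0.003
grip_force: 0.0
```

```bash
python3 - <<'E'
from h import *
s=arm.state(); print(s['ee_pos'],s['tool_rot'],s['contact_force'])
im=save('side','s1.png')
c=proj('side',(519,122,75)).astype(int); 
cs=cv2.resize(im[c[1]-40:c[1]+35,c[0]-50:c[0]+50,::-1],None,fx=4,fy=4,interpolation=cv2.INTER_CUBIC)
w=cv2.imread('pics/w2.png'); cw=cv2.resize(w[85:280,0:200],None,fx=2,fy=2,interpolation=cv2.INTER_CUBIC)
t=cv2.imread('pics/t0.png'); 
H=np.zeros((590,800,3),np.uint8); H[:390,:400]=cw; H[:300,400:800]=cs; 
ct=cv2.resize(t[150:240,355:455],None,fx=3,fy=3,interpolation=cv2.INTER_CUBIC); H[310:580,410:710]=ct; cv2.imwrite('pics/c1.png',H)
# refine guide edges: inner edge of white top strips, per column
T=np.load('T1.npy'); g=cv2.cvtColor(w,cv2.COLOR_BGR2GRAY).astype(float)
def edge(u,v0,v1,rising):
    d=np.diff(g[v0:v1,u]); d=d if rising else -d; k=d.argmax(); a=d[max(k-1,0):k+2]; return v0+.5+max(k-1,0)+(a*np.arange(len(a))).sum()/a.sum()
for nm,us,v0,v1,ri in (('up',range(72,116,6),128,144,False),('lo',range(94,134,6),230,244,True)):
    P=np.array([wray(T,u,edge(u,v0,v1,ri),22)[:2] for u in us]); f=np.polyfit(P[:,1],P[:,0],1); print(nm,P.round(1).tolist(),'slope deg',np.degrees(np.arctan(f[0])),'x at y=-150',np.polyval(f,-150))
# hood front from top picture: hood top rim front edge
for n,u,v in [('L',409,112),('R',428,250)]: print(ray('top',u,v,210))
E
```

```text
[518.10133038 123.77022007  91.74013055] [-1.79992876e+02  4.80415715e-02 -1.67244870e+02] [-0.53178157  0.72588527  0.29281737]
up [[495.3, -185.4], [495.2, -179.0], [495.1, -172.7], [495.1, -166.4], [495.0, -160.0], [494.5, -153.6], [494.3, -147.3], [494.1, -140.9]] slope deg -1.5210389013763215 x at y=-150 494.477754260053
lo [[609.7, -178.9], [609.4, -172.0], [609.4, -165.1], [609.5, -158.3], [608.7, -151.3], [608.5, -144.4], [607.7, -137.5]] slope deg -2.5306355987108184 x at y=-150 608.6358058053881
[ 706.37002427 -158.4869366   210.        ]
[ 388.1794579  -157.29541938  210.        ]
```

View pics/c1.png

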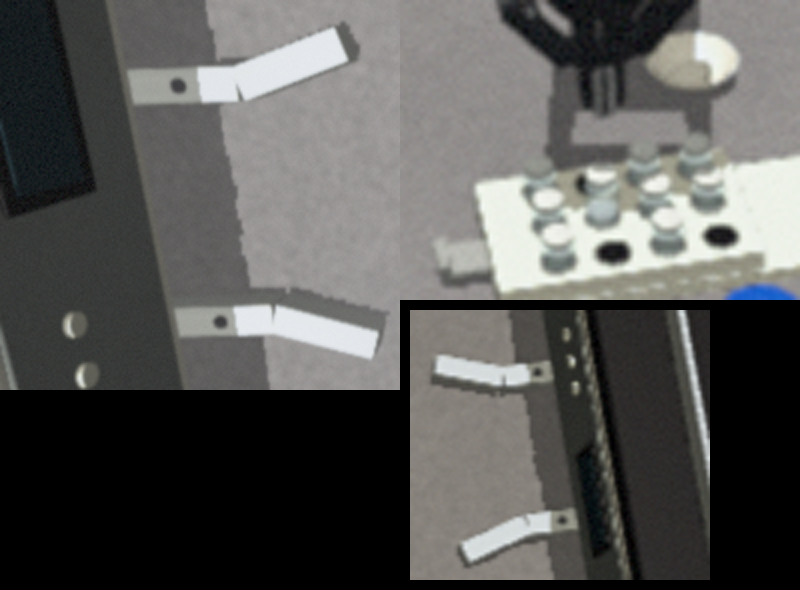

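The composite shows the closed fingers directly above the proud cap in the side view. The guides' straight parts run from the bends at crop (238,100) and (272,310) back to the hood's front lower edge, which goes from (105,0) to (185,390). I'll fit that edge to get the yaw.

```bash
python3 - <<'E'
from h import *
w=cv2.imread('pics/w2.png'); g=cv2.GaussianBlur(cv2.cvtColor(w,cv2.COLOR_BGR2GRAY),(3,3),0).astype(float); T=np.load('T1.npy')
P=[]
for v in list(range(85,120,5))+list(range(150,230,5))+list(range(255,285,5)):
    u0=52.5+(v-85)*40/195; a=int(u0)-6; row=g[v,a:a+14]; 
    d=np.diff(row); k=np.abs(d).argmax(); P.append((a+k+.5,v,row.min(),row.max()))
P=np.array(P); f=np.polyfit(P[:,1],P[:,0],1); r=P[:,0]-np.polyval(f,P[:,1]); ok=abs(r)<1.2; f=np.polyfit(P[ok,1],P[ok,0],1); print(ok.sum(),len(ok),r.round(1))
for z in (62,210):
    a,b=[wray(T,np.polyval(f,v),v,z)[:2] for v in (85,280)]; d=b-a; print(z,a.round(1),b.round(1),'yaw',np.degrees(np.arctan2(d[1],d[0]))-90)
# top image: hood front top edge & bottom
t=cv2.imread('pics/t0.png'); gt=cv2.cvtColor(t,cv2.COLOR_BGR2GRAY).astype(float)
# guide feature points in top crop (origin 410,310 scale3, offset 355,150) at z=22
q=lambda U,V:((U-410+.5)/3-.5+355,(V-310+.5)/3-.5+150)
for n,U,V in [('upbend inner',503,386),('up end inner',552,382),('lobend inner',526,516),('lo end inner',574,511),('up tip inner',434,378),('lo tip inner',461,546)]: print(n,ray('top',*q(U,V),22).round(1))
p=lambda u,v:((u+.5)/2-.5,(v+.5)/2-.5+85)
for n,U,V in [('A bend',243,101),('A end',130,104),('A tip',349,58),('B bend',271,306),('B end',175,309),('B tip',381,333)]: print(n,wray(T,*p(U,V),22).round(1))
E
```

```text
29 29 [-0. -0. -0. -0. -0. -0. -0. -0. -0. -0. -0. -0. -0.  0.  0.  0.  0.  0.
  0.  0.  0.  0.  0.  0.  0.  0.  0.  0.  0.]
62 [ 446.4 -172.7] [ 641.6 -166.3] yaw -88.11577484201513
210 [455.2 -83.6] [565.2 -80. ] yaw -88.11577484201516
upbend inner [ 610.1 -130.1   22. ]
up end inner [ 610.1 -173.1   22. ]
lobend inner [ 494.2 -135.5   22. ]
lo end inner [ 495.1 -177.    22. ]
up tip inner [622.4 -71.1  22. ]
lo tip inner [473. -77.  22.]
A bend [ 494.  -133.3   22. ]
A end [ 495.5 -193.1   22. ]
A tip [472.2 -75.7  22. ]
B bend [ 608.9 -131.6   22. ]
B end [ 610.7 -186.8   22. ]
B tip [625.6 -69.8  22. ]
```

Call:
{"api": "apply_moves", "payload": {"motion": [{"dx": -0.0003,"dy": 0.0022,"dz": 0.008,"rx": 0,"ry": 0,"rz": 0},{"dx": 0,"dy": 0,"dz": 0.005,"rx": 0,"ry": 0,"rz": 0},{"dx": 0,"dy": 0,"dz": 0.003,"rx": 0,"ry": 0,"rz": 0},{"dx": 0,"dy": 0,"dz": 0.002,"rx": 0,"ry": 0,"rz": 0},{"dx": 0,"dy": 0,"dz": 0,"rx": 0,"ry": 0,"rz": 0}]}}

```text
t: 4.03
ee_pos: [517.8, 125.5, 72.6]
tool_rot: [180.0, -0.1, -167.1]
contact_force: [0.1, 0.5, 0.1]
gripper_width: -0.003
grip_force: 0.0
```

I nudged dy the wrong way, but nothing was touched. The hood edge, bends and tips give a sampler yaw of about -88.2° and an origin near (552.3,-162). Next I centre over the vial and press in small steps.

Call:
{"api": "apply_moves", "payload": {"motion": [{"dx": -0.0002,"dy": -0.004,"dz": -0.002,"rx": 0,"ry": 0,"rz": 0},{"dx": 0,"dy": 0,"dz": 0.002,"rx": 0,"ry": 0,"rz": 0},{"dx": 0,"dy": 0,"dz": 0.0015,"rx": 0,"ry": 0,"rz": 0},{"dx": 0,"dy": 0,"dz": 0.0015,"rx": 0,"ry": 0,"rz": 0},{"dx": 0,"dy": 0,"dz": 0.0015,"rx": 0,"ry": 0,"rz": 0},{"dx": 0,"dy": 0,"dz": 0.0015,"rx": 0,"ry": 0,"rz": 0},{"dx": 0,"dy": 0,"dz": 0,"rx": 0,"ry": 0,"rz": 0}]}}

```text
t: 4.62
ee_pos: [519.0, 121.8, 66.9]
tool_rot: [180.0, -0.0, -167.1]
contact_force: [1.7, 0.2, 0.4]
gripper_width: 0.001
grip_force: 0.0
```

Call:
{"api": "apply_moves", "payload": {"motion": [{"dx": 0,"dy": 0,"dz": 0.0015,"rx": 0,"ry": 0,"rz": 0},{"dx": 0,"dy": 0,"dz": 0.0015,"rx": 0,"ry": 0,"rz": 0},{"dx": 0,"dy": 0,"dz": 0.001,"rx": 0,"ry": 0,"rz": 0}]}}

```text
t: 4.87
ee_pos: [519.1, 121.8, 63.0]
tool_rot: [180.0, -0.0, -167.1]
contact_force: [0.7, 0.3, -1.3]
gripper_width: -0.001
grip_force: 0.0
```

Call:
{"api": "apply_moves", "payload": {"motion": [{"dx": 0,"dy": 0,"dz": 0.001,"rx": 0,"ry": 0,"rz": 0},{"dx": 0,"dy": 0,"dz": 0.001,"rx": 0,"ry": 0,"rz": 0},{"dx": 0,"dy": 0,"dz": 0.001,"rx": 0,"ry": 0,"rz": 0}]}}

```text
t: 5.12
ee_pos: [519.2, 121.7, 60.1]
tool_rot: [-180.0, 0.0, -167.1]
contact_force: [0.3, 0.2, 0.7]
gripper_width: 0.001
grip_force: 0.0
```

```bash
python3 - <<'E'
from h import *
im=save('side','s2.png'); s=arm.state(); print(s['ee_pos'],s['contact_force'],s['t'])
c=proj('side',(519,122,65)).astype(int)
cv2.imwrite('pics/s2c.png',cv2.resize(im[c[1]-35:c[1]+35,c[0]-50:c[0]+50,::-1],None,fx=7,fy=7,interpolation=cv2.INTER_CUBIC))
E
```

```text
[519.06229896 121.69672656  59.96399498] [ 0.18079429 -0.48934586  0.44018683] 5.1667
```

View pics/s2c.png

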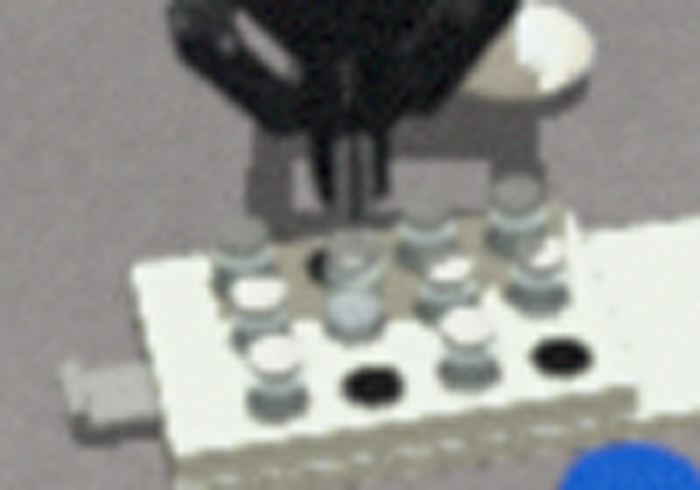

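The side crop shows the fingertips at (350,205) and the proud cap's top at (355,245). There is still a gap, so I'll compare projections to see whether it is in height or in x.

```bash
python3 - <<'E'
from h import *
c=proj('side',(519,122,65)).astype(int); f=lambda X:((proj('side',X)-[c[0]-50,c[1]-35])*7+3).round(0)
p=np.load('rack.npy'); C,S=np.cos(p[2]),np.sin(p[2])
wp=lambda x,y,z:np.array([p[0]+C*x-S*y,p[1]+S*x+C*y,z])
print('tcp',f((519.1,121.7,60)))
for h in (54,60,65,70): print('proud',h,f(wp(42,0,h)))
for x,y in ((78,36),(78,0),(6,36),(6,0),(-30,0),(-30,-36),(6,-36)): print(x,y,f(wp(x,y,54)))
print('corner',f(wp(120,55,30)),f(wp(120,-55,30)),'well',f(wp(42,36,30)),f(wp(-30,36,30)))
# wrist caps
T=np.load('T1.npy'); g=cv2.cvtColor(cv2.imread('pics/w2.png'),cv2.COLOR_BGR2GRAY)
for x,y in ((78,0),(42,0),(6,0),(-30,0),(6,36),(78,36)): print(x,y,((wproj(T,wp(x,y,54))+.5)/.7).round(0),((wproj(T,wp(x,y,30))+.5)/.7).round(0))
m=eyes.masks_of('proud_vial','side'); print([(x['p'],((np.array(x['bbox']).reshape(2,2)-[c[0]-50,c[1]-35])*7).round().tolist()) for x in m[:2]])
E
```

```text
tcp [354. 263.]
proud 54 [354. 275.]
proud 60 [354. 262.]
proud 65 [354. 252.]
proud 70 [353. 242.]
78 36 [277. 350.]
78 0 [260. 288.]
6 36 [469. 322.]
6 0 [448. 261.]
-30 0 [541. 247.]
-30 -36 [519. 190.]
6 -36 [428. 203.]
corner [175. 451.] [132. 262.] well [375. 385.] [563. 356.]
78 0 [477. 245.] [472. 240.]
42 0 [529. 234.] [520. 229.]
6 0 [581. 222.] [569. 218.]
-30 0 [634. 211.] [619. 207.]
6 36 [587. 272.] [575. 265.]
78 36 [486. 294.] [481. 286.]
[(0.56, [[346.0, 246.0], [379.0, 324.0]])]
```

The seated caps match their projections and the proud cap sits at about z 66. The fingertips look higher or further back than the reported TCP, though, so I'll check with the wrist view and a larger side crop in one composite.

```bash
python3 - <<'E'
from h import *
s=arm.state(); T=wpose(s); w=save('wrist','w3.png')
side=cv2.imread('pics/s2.png'); c=proj('side',(519,122,65)).astype(int)
A=cv2.resize(side[c[1]-32:c[1]+18,c[0]-20:c[0]+20],(400,500),interpolation=cv2.INTER_CUBIC)
B=cv2.resize(w[170:340,205:345,::-1],(400,486),interpolation=cv2.INTER_CUBIC)
H=np.zeros((500,800,3),np.uint8); H[:,:400]=A; H[:486,400:]=B; cv2.imwrite('pics/c2.png',H)
p=np.load('rack.npy'); C,S=np.cos(p[2]),np.sin(p[2])
wp=lambda x,y,z:np.array([p[0]+C*x-S*y,p[1]+S*x+C*y,z])
k=400/140; F=lambda X:((wproj(T,X)-[205,170])*k+[400,0]).round()
G=lambda X:((proj('side',X)-[c[0]-20,c[1]-32])*10).round()
print('tcp',G(T[:3,3]),F(T[:3,3]))
for h in (60,66,70): print(h,G(wp(42,0,h)),F(wp(42,0,h)))
for x in (78,6): print(x,G(wp(x,0,54)),F(wp(x,0,54)))
# s1 check
s1=cv2.imread('pics/s1.png'); c1=proj('side',(519,122,75)).astype(int); print('s1 pred',(proj('side',(518.1,123.8,91.7))-[c1[0]-50,c1[1]-40])*4)
E
```

```text
tcp [201. 341.] [603. 237.]
60 [201. 340.] [603. 235.]
66 [201. 323.] [603. 249.]
70 [200. 311.] [603. 258.]
78 [ 67. 378.] [412. 222.]
6 [336. 338.] [795. 224.]
s1 pred [202.4549542  141.43424258]
```

View pics/c2.png

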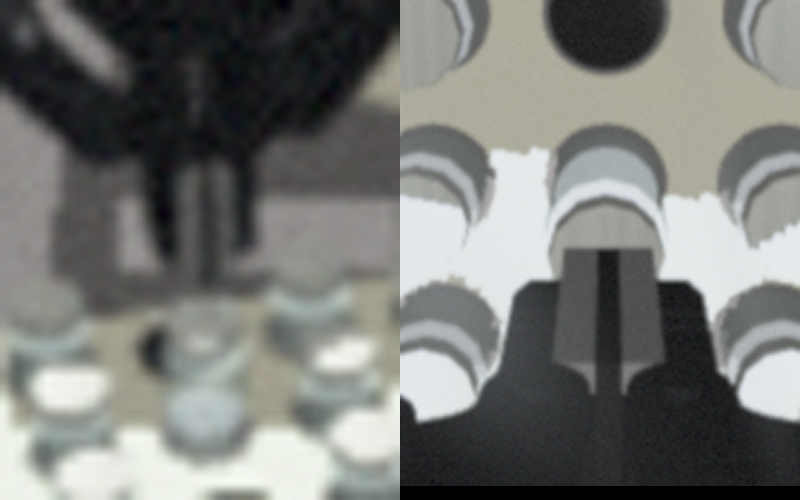

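In the wrist view the fingertips and the cap are in line, at about (608,250). Both views put the shut fingertips 20–30 mm behind the reported TCP, so the vial hasn't been touched yet. I'll keep going down under force feedback. Bottoming out at cap z = 54 will give the true tip offset.

Call:
{"api": "apply_moves", "payload": {"motion": [{"dx": 0,"dy": 0,"dz": 0.002,"rx": 0,"ry": 0,"rz": 0},{"dx": 0,"dy": 0,"dz": 0.002,"rx": 0,"ry": 0,"rz": 0},{"dx": 0,"dy": 0,"dz": 0.002,"rx": 0,"ry": 0,"rz": 0},{"dx": 0,"dy": 0,"dz": 0,"rx": 0,"ry": 0,"rz": 0}]}}

```text
t: 5.6
ee_pos: [519.0, 121.7, 53.8]
tool_rot: [180.0, -0.0, -167.1]
contact_force: [-0.8, -0.1, 0.3]
gripper_width: -0.0
grip_force: 0.0
```

Call:
{"api": "apply_moves", "payload": {"motion": [{"dx": 0,"dy": 0,"dz": 0.0015,"rx": 0,"ry": 0,"rz": 0},{"dx": 0,"dy": 0,"dz": 0.0015,"rx": 0,"ry": 0,"rz": 0},{"dx": 0,"dy": 0,"dz": 0,"rx": 0,"ry": 0,"rz": 0}]}}

```text
t: 5.85
ee_pos: [519.0, 121.7, 50.9]
tool_rot: [180.0, -0.0, -167.1]
contact_force: [0.3, 0.9, -0.4]
gripper_width: -0.002
grip_force: 0.0
```

Call:
{"api": "apply_moves", "payload": {"motion": [{"dx": 0,"dy": 0,"dz": 0.0015,"rx": 0,"ry": 0,"rz": 0},{"dx": 0,"dy": 0,"dz": 0.0015,"rx": 0,"ry": 0,"rz": 0},{"dx": 0,"dy": 0,"dz": 0,"rx": 0,"ry": 0,"rz": 0}]}}

```text
t: 6.1
ee_pos: [519.0, 121.7, 47.9]
tool_rot: [180.0, -0.0, -167.1]
contact_force: [0.5, 0.3, -0.3]
gripper_width: 0.002
grip_force: 0.0
```

Call:
{"api": "apply_moves", "payload": {"motion": [{"dx": 0,"dy": 0,"dz": 0.0015,"rx": 0,"ry": 0,"rz": 0},{"dx": 0,"dy": 0,"dz": 0.001,"rx": 0,"ry": 0,"rz": 0},{"dx": 0,"dy": 0,"dz": 0,"rx": 0,"ry": 0,"rz": 0}]}}

```text
t: 6.35
ee_pos: [519.1, 121.7, 45.5]
tool_rot: [180.0, -0.0, -167.1]
contact_force: [-0.8, -0.1, -0.0]
gripper_width: 0.001
grip_force: 0.0
```

Call:
{"api": "apply_moves", "payload": {"motion": [{"dx": 0,"dy": 0,"dz": 0.0015,"rx": 0,"ry": 0,"rz": 0},{"dx": 0,"dy": 0,"dz": 0.001,"rx": 0,"ry": 0,"rz": 0},{"dx": 0,"dy": 0,"dz": 0,"rx": 0,"ry": 0,"rz": 0}]}}

```text
t: 6.6
ee_pos: [519.1, 121.7, 43.0]
tool_rot: [180.0, -0.0, -167.1]
contact_force: [-0.5, -0.0, -0.1]
gripper_width: -0.001
grip_force: 0.0
```

Call:
{"api": "apply_moves", "payload": {"motion": [{"dx": 0,"dy": 0,"dz": 0.0015,"rx": 0,"ry": 0,"rz": 0},{"dx": 0,"dy": 0,"dz": 0.001,"rx": 0,"ry": 0,"rz": 0},{"dx": 0,"dy": 0,"dz": 0,"rx": 0,"ry": 0,"rz": 0}]}}

```text
t: 6.85
ee_pos: [519.3, 121.7, 40.7]
tool_rot: [-180.0, 0.0, -167.1]
contact_force: [-0.4, -0.1, 1.0]
gripper_width: 0.003
grip_force: 0.7
```

Call:
{"api": "apply_moves", "payload": {"motion": [{"dx": 0,"dy": 0,"dz": 0.0015,"rx": 0,"ry": 0,"rz": 0},{"dx": 0,"dy": 0,"dz": 0.001,"rx": 0,"ry": 0,"rz": 0},{"dx": 0,"dy": 0,"dz": 0,"rx": 0,"ry": 0,"rz": 0}]}}

```text
t: 7.1
ee_pos: [519.3, 121.7, 38.1]
tool_rot: [-180.0, 0.0, -167.1]
contact_force: [0.8, 0.0, 2.3]
gripper_width: -0.001
grip_force: 0.9
```

Call:
{"api": "apply_moves", "payload": {"motion": [{"dx": 0,"dy": 0,"dz": 0.001,"rx": 0,"ry": 0,"rz": 0},{"dx": 0,"dy": 0,"dz": 0.001,"rx": 0,"ry": 0,"rz": 0},{"dx": 0,"dy": 0,"dz": 0,"rx": 0,"ry": 0,"rz": 0}]}}

```text
t: 7.35
ee_pos: [519.3, 121.7, 36.1]
tool_rot: [-180.0, 0.0, -167.1]
contact_force: [1.3, 0.3, 1.8]
gripper_width: -0.001
grip_force: 0.9
```

Contact began at a TCP z of about 41 with roughly 2 N of sliding friction, so the tip offset is about 25 mm. I continue gently.

Call:
{"api": "apply_moves", "payload": {"motion": [{"dx": 0,"dy": 0,"dz": 0.001,"rx": 0,"ry": 0,"rz": 0},{"dx": 0,"dy": 0,"dz": 0.001,"rx": 0,"ry": 0,"rz": 0},{"dx": 0,"dy": 0,"dz": 0,"rx": 0,"ry": 0,"rz": 0}]}}

```text
t: 7.6
ee_pos: [519.2, 121.7, 34.1]
tool_rot: [-180.0, 0.0, -167.1]
contact_force: [2.4, 0.3, 1.1]
gripper_width: -0.003
grip_force: 0.8
```

Call:
{"api": "apply_moves", "payload": {"motion": [{"dx": 0,"dy": 0,"dz": 0.001,"rx": 0,"ry": 0,"rz": 0},{"dx": 0,"dy": 0,"dz": 0.001,"rx": 0,"ry": 0,"rz": 0},{"dx": 0,"dy": 0,"dz": 0,"rx": 0,"ry": 0,"rz": 0}]}}

```text
t: 7.85
ee_pos: [519.2, 121.7, 32.1]
tool_rot: [180.0, 0.0, -167.1]
contact_force: [1.1, 0.0, 1.5]
gripper_width: -0.003
grip_force: 0.7
```

Call:
{"api": "apply_moves", "payload": {"motion": [{"dx": 0,"dy": 0,"dz": 0.0005,"rx": 0,"ry": 0,"rz": 0},{"dx": 0,"dy": 0,"dz": 0.0005,"rx": 0,"ry": 0,"rz": 0},{"dx": 0,"dy": 0,"dz": 0,"rx": 0,"ry": 0,"rz": 0}]}}

```text
t: 8.1
ee_pos: [519.2, 121.7, 31.2]
tool_rot: [-180.0, 0.0, -167.1]
contact_force: [1.3, 0.1, 2.7]
gripper_width: 0.001
grip_force: 1.3
```

Call:
{"api": "apply_moves", "payload": {"motion": [{"dx": 0,"dy": 0,"dz": 0.0005,"rx": 0,"ry": 0,"rz": 0},{"dx": 0,"dy": 0,"dz": 0.0005,"rx": 0,"ry": 0,"rz": 0},{"dx": 0,"dy": 0,"dz": 0,"rx": 0,"ry": 0,"rz": 0}]}}

```text
t: 8.35
ee_pos: [519.2, 121.7, 30.1]
tool_rot: [-180.0, 0.0, -167.1]
contact_force: [1.6, 0.7, 2.4]
gripper_width: 0.001
grip_force: 1.4
```

Call:
{"api": "apply_moves", "payload": {"motion": [{"dx": 0,"dy": 0,"dz": 0.0005,"rx": 0,"ry": 0,"rz": 0},{"dx": 0,"dy": 0,"dz": 0.0005,"rx": 0,"ry": 0,"rz": 0},{"dx": 0,"dy": 0,"dz": 0,"rx": 0,"ry": 0,"rz": 0}]}}

```text
t: 8.6
ee_pos: [519.2, 121.7, 29.2]
tool_rot: [-180.0, 0.0, -167.1]
contact_force: [1.4, 0.6, 3.5]
gripper_width: -0.0
grip_force: 1.3
```

Call:
{"api": "apply_moves", "payload": {"motion": [{"dx": 0,"dy": 0,"dz": 0.0005,"rx": 0,"ry": 0,"rz": 0},{"dx": 0,"dy": 0,"dz": 0.0005,"rx": 0,"ry": 0,"rz": 0},{"dx": 0,"dy": 0,"dz": 0,"rx": 0,"ry": 0,"rz": 0}]}}

```text
t: 8.85
ee_pos: [519.2, 121.7, 28.1]
tool_rot: [180.0, -0.0, -167.1]
contact_force: [1.5, 0.6, 2.2]
gripper_width: -0.002
grip_force: 1.3
```

Call:
{"api": "apply_moves", "payload": {"motion": [{"dx": 0,"dy": 0,"dz": 0.0005,"rx": 0,"ry": 0,"rz": 0},{"dx": 0,"dy": 0,"dz": 0.0005,"rx": 0,"ry": 0,"rz": 0},{"dx": 0,"dy": 0,"dz": 0,"rx": 0,"ry": 0,"rz": 0}]}}

```text
t: 9.1
ee_pos: [519.2, 121.7, 27.1]
tool_rot: [-180.0, 0.0, -167.1]
contact_force: [1.2, 0.2, 2.7]
gripper_width: 0.001
grip_force: 1.3
```

```bash
python3 - <<'E'
from h import *
s=arm.state(); T=wpose(s); w=save('wrist','w4.png'); im=save('side','s3.png'); print(s['contact_force'],s['ee_pos'])
m=eyes.masks_of('proud_vial','side'); 
c=proj('side',(519,122,65)).astype(int)
print([(x['p'],((np.array(x['bbox']).reshape(2,2)-[c[0]-50,c[1]-35])*7).round().tolist()) for x in m[:3]])
A=cv2.resize(im[c[1]-32:c[1]+18,c[0]-30:c[0]+30,::-1],(480,400),interpolation=cv2.INTER_CUBIC)
B=cv2.resize(w[170:340,205:345,::-1],(320,389),interpolation=cv2.INTER_CUBIC)
H=np.zeros((400,800,3),np.uint8); H[:,:480]=A; H[:389,480:]=B; cv2.imwrite('pics/c3.png',H)
E
```

```text
[1.16941161 0.21108302 2.7414915 ] [519.20061389 121.70584398  27.1480001 ]
[(0.69, [[80.0, 181.0], [815.0, 500.0]])]
```

Call:
{"api": "apply_moves", "payload": {"motion": [{"dx": 0,"dy": 0,"dz": 0.0005,"rx": 0,"ry": 0,"rz": 0},{"dx": 0,"dy": 0,"dz": 0.0005,"rx": 0,"ry": 0,"rz": 0},{"dx": 0,"dy": 0,"dz": 0,"rx": 0,"ry": 0,"rz": 0}]}}

```text
t: 9.5
ee_pos: [519.3, 121.7, 26.9]
tool_rot: [-180.0, 0.0, -167.1]
contact_force: [-1.5, -0.3, 9.8]
gripper_width: 0.005
grip_force: 4.9
```

Call:
{"api": "apply_moves", "payload": {"motion": [{"dx": 0,"dy": 0,"dz": 0.0005,"rx": 0,"ry": 0,"rz": 0},{"dx": 0,"dy": 0,"dz": 0.0003,"rx": 0,"ry": 0,"rz": 0},{"dx": 0,"dy": 0,"dz": 0,"rx": 0,"ry": 0,"rz": 0}]}}

```text
t: 9.75
ee_pos: [519.4, 121.7, 26.8]
tool_rot: [-180.0, 0.1, -167.1]
contact_force: [-2.3, -0.8, 18.3]
gripper_width: 0.003
grip_force: 8.6
```

Call:
{"api": "apply_moves", "payload": {"motion": [{"dx": 0,"dy": 0,"dz": 0.0005,"rx": 0,"ry": 0,"rz": 0},{"dx": 0,"dy": 0,"dz": 0.0003,"rx": 0,"ry": 0,"rz": 0},{"dx": 0,"dy": 0,"dz": 0,"rx": 0,"ry": 0,"rz": 0}]}}

```text
t: 10.0
ee_pos: [519.6, 121.7, 26.7]
tool_rot: [-180.0, 0.1, -167.1]
contact_force: [-5.5, -0.8, 24.8]
gripper_width: -0.002
grip_force: 12.2
```

The vial bottomed firmly at TCP z = 27.0 after about 14 mm of travel, so the shut tips sit 27 mm behind the TCP. I'll lift off, part-open the gripper and go above the grip plate at about (483.5,277.8).

Call:
{"api": "apply_moves", "payload": {"motion": [{"dx": 0,"dy": 0,"dz": -0.006,"rx": 0,"ry": 0,"rz": 0},{"dx": 0,"dy": 0,"dz": -0.03,"rx": 0,"ry": 0,"rz": 0},{"dx": 0,"dy": 0,"dz": -0.035,"rx": 0,"ry": 0,"rz": 0},{"dx": 0,"dy": 0.032,"dz": 0,"rx": 0,"ry": 0,"rz": 0},{"dx": 0,"dy": 0.032,"dz": 0,"rx": 0,"ry": 0,"rz": 0},{"dx": 0,"dy": 0.032,"dz": 0,"rx": 0,"ry": 0,"rz": 0},{"dx": 0,"dy": 0.032,"dz": 0,"rx": 0,"ry": 0,"rz": 0},{"dx": 0,"dy": 0.032,"dz": 0,"rx": 0,"ry": 0,"rz": 0},{"dx": 0,"dy": 0,"dz": 0,"rx": 0,"ry": 0,"rz": 0},{"dx": 0,"dy": 0,"dz": 0,"rx": 0,"ry": 0,"rz": 0}], "grip": 0.5}}

```text
t: 10.83
ee_pos: [482.3, 278.6, 95.0]
tool_rot: [-180.0, -0.1, -166.9]
contact_force: [0.0, -0.0, 0.4]
gripper_width: 0.501
grip_force: 0.0
```

```bash
python3 - <<'E'
from h import *
s=arm.state(); T=wpose(s); w=save('wrist','w5.png'); print(s['t'],s['ee_pos'],s['tool_rot'],s['contact_force'],s['gripper_width'])
p=np.load('rack.npy'); C,S=np.cos(p[2]),np.sin(p[2])
wp=lambda x,y,z:np.array([p[0]+C*x-S*y,p[1]+S*x+C*y,z])
im=save('side','s4.png'); c=proj('side',(519,122,54)).astype(int)
H=np.zeros((600,800,3),np.uint8)
B=w[:,:,::-1].copy()
for X in [(-124,25,62),(-124,-25,62),(-112,25,62),(-112,-25,62)]: cv2.circle(B,tuple(np.round(wproj(T,wp(*X))).astype(int)),2,(0,0,255),-1)
H[:420,:560]=B
A=cv2.resize(im[c[1]-30:c[1]+30,c[0]-40:c[0]+40,::-1],(480,360),interpolation=cv2.INTER_CUBIC)
H[240:600,320:800]=A
H[:240,560:]=cv2.resize(cv2.imread('pics/t0.png')[:1,:1],(240,240))
cv2.imwrite('pics/c4.png',H)
E
```

```text
10.8333 [482.30634912 278.64627721  94.96638037] [-1.79982926e+02 -1.08919966e-01 -1.66939452e+02] [ 0.00955058 -0.02008915  0.36275801] 0.5007058532999409
```

View pics/c4.png

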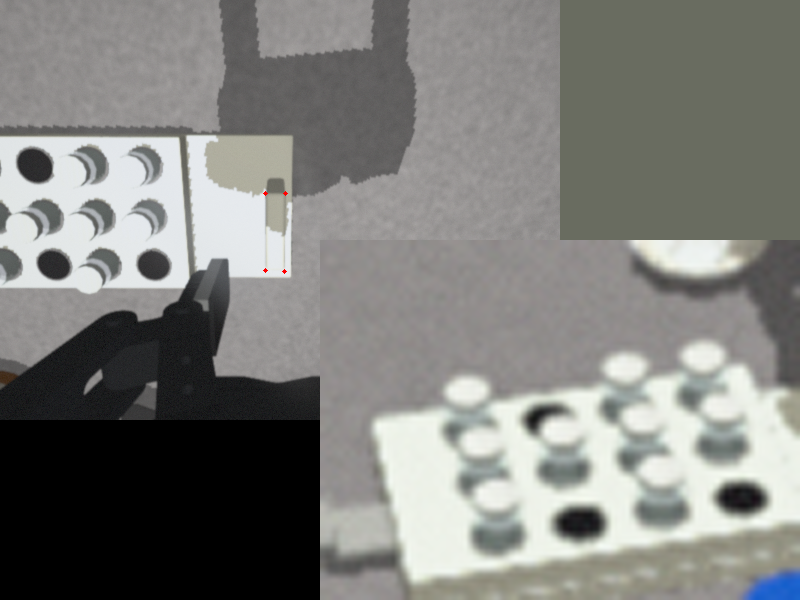

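The picture shows the proud vial level with the others and the red dots sitting on the grip plate's top. Now I descend around the plate and pinch it.

Call:
{"api": "apply_moves", "payload": {"motion": [{"dx": -0.001,"dy": -0.001,"dz": 0.02,"rx": 0,"ry": 0,"rz": 0.005},{"dx": 0,"dy": 0,"dz": 0.025,"rx": 0,"ry": 0,"rz": 0},{"dx": 0,"dy": 0,"dz": 0.02,"rx": 0,"ry": 0,"rz": 0},{"dx": 0,"dy": 0,"dz": 0.01,"rx": 0,"ry": 0,"rz": 0},{"dx": 0,"dy": 0,"dz": 0,"rx": 0,"ry": 0,"rz": 0}]}}

```text
t: 11.35
ee_pos: [483.9, 275.5, 18.7]
tool_rot: [-180.0, -0.3, -167.5]
contact_force: [-0.6, -0.5, -0.3]
gripper_width: 0.498
grip_force: 0.0
```

Call:
{"api": "apply_moves", "payload": {"motion": [{"dx": 0,"dy": 0,"dz": 0.008,"rx": 0,"ry": 0,"rz": 0},{"dx": 0,"dy": 0,"dz": 0.004,"rx": 0,"ry": 0,"rz": 0},{"dx": 0,"dy": 0,"dz": 0,"rx": 0,"ry": 0,"rz": 0}]}}

```text
t: 11.6
ee_pos: [484.7, 276.7, 8.5]
tool_rot: [-180.0, -0.0, -167.4]
contact_force: [0.3, 0.1, 0.1]
gripper_width: 0.504
grip_force: 0.0
```

Call:
{"api": "apply_moves", "payload": {"motion": [{"dx": 0.001,"dy": 0.0013,"dz": 0.002,"rx": 0,"ry": 0,"rz": 0},{"dx": 0,"dy": 0,"dz": 0,"rx": 0,"ry": 0,"rz": 0},{"dx": 0,"dy": 0,"dz": 0,"rx": 0,"ry": 0,"rz": 0}]}}

```text
t: 11.85
ee_pos: [483.4, 278.1, 7.0]
tool_rot: [180.0, 0.0, -167.4]
contact_force: [-0.9, 0.2, 0.0]
gripper_width: 0.501
grip_force: 0.0
```

Call:
{"api": "apply_moves", "payload": {"motion": [{"dx": 0,"dy": 0,"dz": 0,"rx": 0,"ry": 0,"rz": 0},{"dx": 0,"dy": 0,"dz": 0,"rx": 0,"ry": 0,"rz": 0},{"dx": 0,"dy": 0,"dz": 0,"rx": 0,"ry": 0,"rz": 0},{"dx": 0,"dy": 0,"dz": 0,"rx": 0,"ry": 0,"rz": 0},{"dx": 0,"dy": 0,"dz": 0,"rx": 0,"ry": 0,"rz": 0},{"dx": 0,"dy": 0,"dz": 0,"rx": 0,"ry": 0,"rz": 0}], "grip": 1, "grip_force": 40}}

```text
t: 12.35
ee_pos: [483.6, 278.0, 6.9]
tool_rot: [-180.0, 0.0, -167.4]
contact_force: [-0.1, -1.3, 3.8]
gripper_width: 0.13
grip_force: 40.1
```

The plate is gripped with an 11 mm opening at 40 N. Next I turn the rack to -88.2° and shift it onto the guides' midline, well before the mouth.

Call:
{"api": "apply_moves", "payload": {"motion": [{"dx": -0.0045,"dy": -0.0007,"dz": 0,"rx": 0,"ry": 0,"rz": 0.0236},{"dx": -0.007,"dy": -0.001,"dz": 0,"rx": 0,"ry": 0,"rz": 0.0236},{"dx": -0.007,"dy": -0.001,"dz": 0,"rx": 0,"ry": 0,"rz": 0.0236},{"dx": -0.007,"dy": -0.0008,"dz": 0,"rx": 0,"ry": 0,"rz": 0.0236},{"dx": -0.007,"dy": -0.0006,"dz": 0,"rx": 0,"ry": 0,"rz": 0.0236},{"dx": -0.007,"dy": -0.0004,"dz": 0,"rx": 0,"ry": 0,"rz": 0.0236},{"dx": -0.007,"dy": 0,"dz": 0,"rx": 0,"ry": 0,"rz": 0.0236},{"dx": -0.007,"dy": 0,"dz": 0,"rx": 0,"ry": 0,"rz": 0.0236},{"dx": -0.0015,"dy": 0,"dz": 0,"rx": 0,"ry": 0,"rz": 0},{"dx": 0,"dy": 0,"dz": 0,"rx": 0,"ry": 0,"rz": 0},{"dx": 0,"dy": 0,"dz": 0,"rx": 0,"ry": 0,"rz": 0}]}}

```text
t: 13.27
ee_pos: [537.9, 281.0, 6.9]
tool_rot: [180.0, -0.1, -178.3]
contact_force: [-4.4, -0.6, 6.9]
gripper_width: 0.13
grip_force: 41.8
```

```bash
cat > chk.py <<'E'
from h import *
s=arm.state(); T=wpose(s); im=eyes.get_image('wrist'); cv2.imwrite('pics/w_%04d.png'%round(s['t']*100),im[:,:,::-1])
print(s['t'],s['ee_pos'].round(1),s['tool_rot'].round(2),s['contact_force'].round(1),s['gripper_width'])
O=np.array([552.3,-162]); th=np.radians(-88.2); d=s['ee_pos'][:2]-O; e=np.array([np.cos(th),np.sin(th)])
print('sampler s,lat',(d@e).round(1),(-d[0]*e[1]+d[1]*e[0]).round(1))
# rack axis from dark wells
g=cv2.cvtColor(im,cv2.COLOR_RGB2GRAY); b=(g<70).astype(np.uint8); n,l,st,c=cv2.connectedComponentsWithStats(b)
W=[c[k] for k in range(1,n) if 150<st[k][4]<900 and abs(st[k][2]-st[k][3])<8 and 14<st[k][2]<36]
for q in W: print('well',q.round(1),wray(T,*q,30)[:2].round(1))
E
python3 chk.py
```

```text
13.2667 [537.9 281.    6.9] [ 1.7996e+02 -9.0000e-02 -1.7831e+02] [-4.4 -0.6  6.9] 0.1299794197720708
sampler s,lat -443.2 -0.5
```

Call:
{"api": "apply_moves", "payload": {"motion": [{"dx": 0,"dy": -0.005,"dz": -0.0004,"rx": 0,"ry": 0,"rz": 0},{"dx": 0,"dy": -0.01,"dz": 0,"rx": 0,"ry": 0,"rz": 0},{"dx": 0,"dy": -0.013,"dz": 0,"rx": 0,"ry": 0,"rz": 0},{"dx": 0,"dy": -0.013,"dz": 0,"rx": 0,"ry": 0,"rz": 0},{"dx": 0,"dy": -0.013,"dz": 0,"rx": 0,"ry": 0,"rz": 0},{"dx": 0,"dy": -0.013,"dz": 0,"rx": 0,"ry": 0,"rz": 0},{"dx": 0,"dy": -0.013,"dz": 0,"rx": 0,"ry": 0,"rz": 0},{"dx": 0,"dy": -0.013,"dz": 0,"rx": 0,"ry": 0,"rz": 0},{"dx": 0,"dy": -0.012,"dz": 0,"rx": 0,"ry": 0,"rz": 0},{"dx": 0,"dy": -0.005,"dz": 0,"rx": 0,"ry": 0,"rz": 0},{"dx": 0,"dy": 0,"dz": 0,"rx": 0,"ry": 0,"rz": 0}]}}

```text
t: 14.23
ee_pos: [542.2, 168.7, 7.0]
tool_rot: [-179.9, -0.0, -178.3]
contact_force: [1.1, -4.8, -0.4]
gripper_width: 0.13
grip_force: 39.6
```

```bash
cat > topchk.py <<'E'
from h import *
from scipy.optimize import least_squares
s=arm.state(); im=eyes.get_image('top'); cv2.imwrite('pics/top_%04d.png'%round(s['t']*100),im[:,:,::-1])
O=np.array([552.3,-162]); th=np.radians(-88.2); e=np.array([np.cos(th),np.sin(th)]); d=s['ee_pos'][:2]-O
print('plate s,lat',(d@e).round(1),(-d[0]*e[1]+d[1]*e[0]).round(1))
S=8; I=cv2.resize(im,None,fx=S,fy=S,interpolation=cv2.INTER_CUBIC); g=cv2.cvtColor(I,cv2.COLOR_RGB2GRAY)
o=s['ee_pos'][:2]; a=np.radians(s['tool_rot'][2]+90); C,N=np.cos(a),np.sin(a)
for x,y in ((42,36),(42,-36),(-30,36)):
    X=np.array([o[0]+C*(x+118)-N*y,o[1]+N*(x+118)+C*y,30]); u=((proj('top',X)+.5)*S-.5).astype(int)
    sub=g[u[1]-28:u[1]+28,u[0]-28:u[0]+28].astype(float); w=np.clip(90-sub,0,None); 
    if w.sum()<500: print('none',sub.min()); continue
    yy,xx=np.mgrid[:56,:56]; q=np.array([(w*xx).sum(),(w*yy).sum()])/w.sum()+u-28; q=(q+.5)/S-.5
    P=ray('top',*q,30)[:2]; dd=P-O; print((x,y),'pred',X[:2].round(1),'seen',P.round(1),'samp s,lat',(dd@e).round(1),(-dd[0]*e[1]+dd[1]*e[0]).round(1))
E
python3 topchk.py
```

```text
plate s,lat -330.9 0.2
(42, 36) pred [583.    9.9] seen [584.4  10.4] samp s,lat -171.3 37.5
(42, -36) pred [511.    7.7] seen [512.5   8. ] samp s,lat -171.1 -34.4
(-30, 36) pred [580.8  81.8] seen [582.7  78.6] samp s,lat -239.6 38.0
```

The top view puts the rack about 1 mm to the +x side of the midline, so I'll correct by 0.7 mm while entering the flare.

Call:
{"api": "apply_moves", "payload": {"motion": [{"dx": 0.0007,"dy": -0.005,"dz": 0,"rx": 0,"ry": 0,"rz": 0},{"dx": 0,"dy": -0.008,"dz": 0,"rx": 0,"ry": 0,"rz": 0},{"dx": 0,"dy": -0.008,"dz": 0,"rx": 0,"ry": 0,"rz": 0},{"dx": 0,"dy": -0.008,"dz": 0,"rx": 0,"ry": 0,"rz": 0},{"dx": 0,"dy": -0.008,"dz": 0,"rx": 0,"ry": 0,"rz": 0},{"dx": 0,"dy": -0.006,"dz": 0,"rx": 0,"ry": 0,"rz": 0},{"dx": 0,"dy": 0,"dz": 0,"rx": 0,"ry": 0,"rz": 0}]}}

```text
t: 14.87
ee_pos: [542.7, 126.1, 7.0]
tool_rot: [-179.9, -0.0, -178.3]
contact_force: [0.2, -3.0, -0.1]
gripper_width: 0.134
grip_force: 39.6
```

Call:
{"api": "apply_moves", "payload": {"motion": [{"dx": 0,"dy": -0.004,"dz": 0,"rx": 0,"ry": 0,"rz": 0},{"dx": 0,"dy": -0.004,"dz": 0,"rx": 0,"ry": 0,"rz": 0},{"dx": 0,"dy": -0.004,"dz": 0,"rx": 0,"ry": 0,"rz": 0},{"dx": 0,"dy": -0.004,"dz": 0,"rx": 0,"ry": 0,"rz": 0},{"dx": 0,"dy": 0,"dz": 0,"rx": 0,"ry": 0,"rz": 0}]}}

```text
t: 15.28
ee_pos: [543.2, 110.9, 7.0]
tool_rot: [-180.0, -0.0, -178.2]
contact_force: [-0.2, -1.8, -1.9]
gripper_width: 0.131
grip_force: 39.6
```

```bash
python3 topchk.py
```

```text
plate s,lat -273.0 -0.5
(42, 36) pred [584.1 -47.9] seen [585.7 -47.5] samp s,lat -113.4 37.0
(42, -36) pred [512.2 -50.2] seen [513.7 -49.9] samp s,lat -113.3 -35.1
none 97.0
```

Call:
{"api": "apply_moves", "payload": {"motion": [{"dx": 0,"dy": -0.004,"dz": 0,"rx": 0,"ry": 0,"rz": 0},{"dx": 0,"dy": -0.004,"dz": 0,"rx": 0,"ry": 0,"rz": 0},{"dx": 0,"dy": -0.004,"dz": 0,"rx": 0,"ry": 0,"rz": 0},{"dx": 0,"dy": 0,"dz": 0,"rx": 0,"ry": 0,"rz": 0}]}}

```text
t: 15.67
ee_pos: [543.6, 98.9, 7.0]
tool_rot: [-180.0, -0.0, -178.2]
contact_force: [0.2, -2.4, -1.7]
gripper_width: 0.131
grip_force: 39.5
```

Call:
{"api": "apply_moves", "payload": {"motion": [{"dx": 0,"dy": -0.004,"dz": 0,"rx": 0,"ry": 0,"rz": 0},{"dx": 0,"dy": -0.004,"dz": 0,"rx": 0,"ry": 0,"rz": 0},{"dx": 0,"dy": -0.004,"dz": 0,"rx": 0,"ry": 0,"rz": 0},{"dx": 0,"dy": -0.004,"dz": 0,"rx": 0,"ry": 0,"rz": 0},{"dx": 0,"dy": 0,"dz": 0,"rx": 0,"ry": 0,"rz": 0}]}}

```text
t: 16.08
ee_pos: [544.1, 82.8, 7.0]
tool_rot: [-180.0, -0.0, -178.2]
contact_force: [0.4, -2.3, -2.4]
gripper_width: 0.135
grip_force: 39.4
```

Call:
{"api": "apply_moves", "payload": {"motion": [{"dx": 0,"dy": -0.004,"dz": 0,"rx": 0,"ry": 0,"rz": 0},{"dx": 0,"dy": -0.005,"dz": 0,"rx": 0,"ry": 0,"rz": 0},{"dx": 0,"dy": -0.005,"dz": 0,"rx": 0,"ry": 0,"rz": 0},{"dx": 0,"dy": -0.005,"dz": 0,"rx": 0,"ry": 0,"rz": 0},{"dx": 0,"dy": 0,"dz": 0,"rx": 0,"ry": 0,"rz": 0}]}}

```text
t: 16.5
ee_pos: [544.8, 63.6, 7.0]
tool_rot: [-180.0, 0.0, -178.2]
contact_force: [0.7, -1.5, -3.0]
gripper_width: 0.132
grip_force: 39.4
```

```bash
python3 topchk.py; python3 -c "
from h import *
s=arm.state(); print(s['contact_force'].round(1),s['wrist_torque'].round(2),s['tool_rot'].round(2))"
```

```text
plate s,lat -225.7 -0.4
(42, 36) pred [585.7 -95.2] seen [587.6 -94.9] samp s,lat -66.0 37.3
(42, -36) pred [513.7 -97.4] seen [515.4 -97.1] samp s,lat -66.1 -34.8
(-30, 36) pred [583.5 -23.3] seen [583.3 -19.9] samp s,lat -141.0 35.5
[ 0.5 -1.5 -2.5] [-0.18 -0.02 -0.04] [-179.96    0.   -178.24]
```

Call:
{"api": "apply_moves", "payload": {"motion": [{"dx": 0,"dy": -0.004,"dz": 0.0002,"rx": 0,"ry": 0,"rz": 0},{"dx": 0,"dy": -0.006,"dz": 0,"rx": 0,"ry": 0,"rz": 0},{"dx": 0,"dy": -0.006,"dz": 0,"rx": 0,"ry": 0,"rz": 0},{"dx": 0,"dy": -0.006,"dz": 0,"rx": 0,"ry": 0,"rz": 0},{"dx": 0,"dy": -0.006,"dz": 0,"rx": 0,"ry": 0,"rz": 0},{"dx": 0,"dy": -0.006,"dz": 0,"rx": 0,"ry": 0,"rz": 0},{"dx": 0,"dy": -0.004,"dz": 0,"rx": 0,"ry": 0,"rz": 0},{"dx": 0,"dy": 0,"dz": 0,"rx": 0,"ry": 0,"rz": 0}]}}

```text
t: 17.22
ee_pos: [546.0, 25.5, 6.9]
tool_rot: [-179.9, 0.0, -178.2]
contact_force: [-1.0, -3.3, 0.9]
gripper_width: 0.132
grip_force: 40.0
```

Call:
{"api": "apply_moves", "payload": {"motion": [{"dx": 0,"dy": -0.005,"dz": 0,"rx": 0,"ry": 0,"rz": 0},{"dx": 0,"dy": -0.005,"dz": 0,"rx": 0,"ry": 0,"rz": 0},{"dx": 0,"dy": -0.005,"dz": 0,"rx": 0,"ry": 0,"rz": 0},{"dx": 0,"dy": -0.005,"dz": 0,"rx": 0,"ry": 0,"rz": 0},{"dx": 0,"dy": -0.005,"dz": 0,"rx": 0,"ry": 0,"rz": 0},{"dx": 0,"dy": -0.004,"dz": 0,"rx": 0,"ry": 0,"rz": 0},{"dx": 0,"dy": 0,"dz": 0,"rx": 0,"ry": 0,"rz": 0}]}}

```text
t: 17.8
ee_pos: [546.9, -2.8, 7.0]
tool_rot: [-180.0, 0.0, -178.2]
contact_force: [-0.5, -0.7, 2.0]
gripper_width: 0.132
grip_force: 40.2
```

```bash
python3 topchk.py; python3 -c "
from h import *
s=arm.state(); print(s['contact_force'].round(1),s['wrist_torque'].round(2),s['tool_rot'].round(2))"
```

```text
plate s,lat -159.3 -0.4
(42, 36) pred [ 587.8 -161.6] seen [ 589.3 -161.9] samp s,lat 1.1 37.0
(42, -36) pred [ 515.9 -163.9] seen [ 517.4 -164.4] samp s,lat 1.3 -35.0
(-30, 36) pred [585.6 -89.7] seen [578.8 -96.9] samp s,lat -64.2 28.5
[-0.9 -2.7  2.3] [-0.13  0.15 -0.01] [-1.7995e+02  1.0000e-02 -1.7821e+02]
```

Call:
{"api": "apply_moves", "payload": {"motion": [{"dx": 0,"dy": -0.004,"dz": 0,"rx": 0,"ry": 0,"rz": 0},{"dx": 0,"dy": -0.004,"dz": 0,"rx": 0,"ry": 0,"rz": 0},{"dx": 0,"dy": -0.004,"dz": 0,"rx": 0,"ry": 0,"rz": 0},{"dx": 0,"dy": -0.004,"dz": 0,"rx": 0,"ry": 0,"rz": 0},{"dx": 0,"dy": -0.002,"dz": 0,"rx": 0,"ry": 0,"rz": 0},{"dx": 0,"dy": -0.002,"dz": 0,"rx": 0,"ry": 0,"rz": 0}]}}

```text
t: 18.35
ee_pos: [547.4, -21.7, 6.9]
tool_rot: [180.0, 0.0, -178.2]
contact_force: [-0.2, 5.7, 4.4]
gripper_width: 0.134
grip_force: 40.4
```

Call:
{"api": "apply_moves", "payload": {"motion": [{"dx": 0,"dy": -0.0015,"dz": 0,"rx": 0,"ry": 0,"rz": 0},{"dx": 0,"dy": -0.0015,"dz": 0,"rx": 0,"ry": 0,"rz": 0},{"dx": 0,"dy": -0.0015,"dz": 0,"rx": 0,"ry": 0,"rz": 0}]}}

```text
t: 18.6
ee_pos: [547.5, -26.1, 6.9]
tool_rot: [180.0, 0.0, -178.2]
contact_force: [-0.6, 5.8, 3.5]
gripper_width: 0.135
grip_force: 40.4
```

Call:
{"api": "apply_moves", "payload": {"motion": [{"dx": 0,"dy": -0.0015,"dz": 0,"rx": 0,"ry": 0,"rz": 0},{"dx": 0,"dy": -0.0015,"dz": 0,"rx": 0,"ry": 0,"rz": 0},{"dx": 0,"dy": -0.0015,"dz": 0,"rx": 0,"ry": 0,"rz": 0}]}}

```text
t: 18.85
ee_pos: [547.7, -30.6, 7.0]
tool_rot: [180.0, 0.0, -178.2]
contact_force: [-0.5, 5.4, 4.0]
gripper_width: 0.135
grip_force: 40.4
```

A steady 5.5 N or so is sliding friction. I'll carry on in small steps and watch Fy.

Call:
{"api": "apply_moves", "payload": {"motion": [{"dx": 0,"dy": -0.0015,"dz": 0,"rx": 0,"ry": 0,"rz": 0},{"dx": 0,"dy": -0.0015,"dz": 0,"rx": 0,"ry": 0,"rz": 0},{"dx": 0,"dy": -0.0015,"dz": 0,"rx": 0,"ry": 0,"rz": 0}]}}

```text
t: 19.1
ee_pos: [547.8, -35.0, 6.9]
tool_rot: [180.0, 0.0, -178.2]
contact_force: [-0.5, 6.2, 3.6]
gripper_width: 0.134
grip_force: 40.4
```

Call:
{"api": "apply_moves", "payload": {"motion": [{"dx": 0,"dy": -0.0015,"dz": 0,"rx": 0,"ry": 0,"rz": 0},{"dx": 0,"dy": -0.0015,"dz": 0,"rx": 0,"ry": 0,"rz": 0}]}}

```text
t: 19.27
ee_pos: [547.9, -38.0, 6.9]
tool_rot: [179.9, 0.0, -178.2]
contact_force: [-0.6, 7.3, 2.8]
gripper_width: 0.136
grip_force: 40.4
```

Call:
{"api": "apply_moves", "payload": {"motion": [{"dx": 0,"dy": -0.0015,"dz": 0,"rx": 0,"ry": 0,"rz": 0},{"dx": 0,"dy": -0.0015,"dz": 0,"rx": 0,"ry": 0,"rz": 0}]}}

```text
t: 19.43
ee_pos: [548.0, -41.0, 7.0]
tool_rot: [180.0, 0.0, -178.2]
contact_force: [-0.3, 6.2, 4.1]
gripper_width: 0.128
grip_force: 40.4
```

Call:
{"api": "apply_moves", "payload": {"motion": [{"dx": 0,"dy": -0.0015,"dz": -0.0003,"rx": 0,"ry": 0,"rz": 0},{"dx": 0,"dy": -0.0015,"dz": 0,"rx": 0,"ry": 0,"rz": 0}]}}

```text
t: 19.6
ee_pos: [547.9, -44.5, 7.0]
tool_rot: [180.0, -0.0, -178.2]
contact_force: [-1.0, 3.8, 0.8]
gripper_width: 0.133
grip_force: 40.0
```

Call:
{"api": "apply_moves", "payload": {"motion": [{"dx": 0,"dy": -0.0015,"dz": 0,"rx": 0,"ry": 0,"rz": 0},{"dx": 0,"dy": -0.0015,"dz": 0,"rx": 0,"ry": 0,"rz": 0}]}}

```text
t: 19.77
ee_pos: [548.0, -47.7, 6.9]
tool_rot: [180.0, -0.0, -178.2]
contact_force: [-0.5, 3.9, -0.0]
gripper_width: 0.132
grip_force: 39.8
```

Call:
{"api": "apply_moves", "payload": {"motion": [{"dx": 0,"dy": -0.0015,"dz": 0,"rx": 0,"ry": 0,"rz": 0},{"dx": 0,"dy": -0.0015,"dz": 0,"rx": 0,"ry": 0,"rz": 0}]}}

```text
t: 19.93
ee_pos: [548.2, -50.9, 7.0]
tool_rot: [180.0, -0.0, -178.2]
contact_force: [0.2, 2.9, -1.4]
gripper_width: 0.136
grip_force: 39.6
```

Call:
{"api": "apply_moves", "payload": {"motion": [{"dx": 0,"dy": -0.0015,"dz": 0.0001,"rx": 0,"ry": 0,"rz": 0},{"dx": 0,"dy": -0.0015,"dz": 0,"rx": 0,"ry": 0,"rz": 0}]}}

```text
t: 20.1
ee_pos: [548.3, -53.8, 6.9]
tool_rot: [180.0, -0.0, -178.2]
contact_force: [-0.4, 2.1, -1.7]
gripper_width: 0.136
grip_force: 39.7
```

Call:
{"api": "apply_moves", "payload": {"motion": [{"dx": 0,"dy": -0.0015,"dz": 0,"rx": 0,"ry": 0,"rz": 0},{"dx": 0,"dy": -0.0015,"dz": 0,"rx": 0,"ry": 0,"rz": 0}]}}

```text
t: 20.27
ee_pos: [548.4, -56.9, 7.0]
tool_rot: [-180.0, -0.0, -178.2]
contact_force: [-0.3, 2.1, -1.1]
gripper_width: 0.131
grip_force: 39.6
```

Call:
{"api": "apply_moves", "payload": {"motion": [{"dx": 0,"dy": -0.0015,"dz": 0,"rx": 0,"ry": 0,"rz": 0},{"dx": 0,"dy": -0.0015,"dz": 0,"rx": 0,"ry": 0,"rz": 0}]}}

```text
t: 20.43
ee_pos: [548.6, -59.9, 7.0]
tool_rot: [-180.0, -0.0, -178.2]
contact_force: [0.2, 2.6, -2.5]
gripper_width: 0.129
grip_force: 39.6
```

Call:
{"api": "apply_moves", "payload": {"motion": [{"dx": 0,"dy": -0.0015,"dz": 0.0002,"rx": 0,"ry": 0,"rz": 0},{"dx": 0,"dy": -0.0015,"dz": 0,"rx": 0,"ry": 0,"rz": 0}]}}

```text
t: 20.6
ee_pos: [548.7, -62.7, 6.9]
tool_rot: [180.0, 0.0, -178.2]
contact_force: [-0.9, 4.5, 1.2]
gripper_width: 0.129
grip_force: 39.9
```

Call:
{"api": "apply_moves", "payload": {"motion": [{"dx": 0,"dy": -0.0015,"dz": 0,"rx": 0,"ry": 0,"rz": 0},{"dx": 0,"dy": -0.0015,"dz": 0,"rx": 0,"ry": 0,"rz": 0}]}}

```text
t: 20.77
ee_pos: [548.8, -65.7, 7.0]
tool_rot: [180.0, 0.0, -178.2]
contact_force: [-0.3, 4.9, 1.5]
gripper_width: 0.133
grip_force: 40.0
```

Call:
{"api": "apply_moves", "payload": {"motion": [{"dx": 0,"dy": -0.0015,"dz": 0,"rx": 0,"ry": 0,"rz": 0},{"dx": 0,"dy": -0.0015,"dz": 0,"rx": 0,"ry": 0,"rz": 0}]}}

```text
t: 20.93
ee_pos: [548.8, -68.1, 6.9]
tool_rot: [179.9, 0.0, -178.2]
contact_force: [-0.2, 9.6, 2.6]
gripper_width: 0.132
grip_force: 40.3
```

Fy is rising, so the lip is riding the catch at y of about -67. I'll use finer steps, one call at a time.

Call:
{"api": "apply_moves", "payload": {"motion": [{"dx": 0,"dy": -0.001,"dz": 0,"rx": 0,"ry": 0,"rz": 0},{"dx": 0,"dy": 0,"dz": 0,"rx": 0,"ry": 0,"rz": 0}]}}

```text
t: 21.1
ee_pos: [548.8, -69.1, 6.9]
tool_rot: [179.9, -0.0, -178.2]
contact_force: [-0.3, 7.1, 2.9]
gripper_width: 0.133
grip_force: 40.2
```

Call:
{"api": "apply_moves", "payload": {"motion": [{"dx": 0,"dy": -0.001,"dz": 0,"rx": 0,"ry": 0,"rz": 0},{"dx": 0,"dy": 0,"dz": 0,"rx": 0,"ry": 0,"rz": 0}]}}

```text
t: 21.27
ee_pos: [548.8, -70.0, 6.9]
tool_rot: [179.9, -0.0, -178.2]
contact_force: [-0.8, 8.0, 2.4]
gripper_width: 0.132
grip_force: 40.2
```

Call:
{"api": "apply_moves", "payload": {"motion": [{"dx": 0,"dy": -0.001,"dz": 0,"rx": 0,"ry": 0,"rz": 0},{"dx": 0,"dy": 0,"dz": 0,"rx": 0,"ry": 0,"rz": 0}]}}

```text
t: 21.43
ee_pos: [548.8, -70.9, 6.9]
tool_rot: [179.9, -0.0, -178.2]
contact_force: [0.2, 9.3, 2.1]
gripper_width: 0.13
grip_force: 40.3
```

Call:
{"api": "apply_moves", "payload": {"motion": [{"dx": 0,"dy": -0.001,"dz": 0,"rx": 0,"ry": 0,"rz": 0},{"dx": 0,"dy": 0,"dz": 0,"rx": 0,"ry": 0,"rz": 0}]}}

```text
t: 21.6
ee_pos: [548.9, -71.9, 7.0]
tool_rot: [179.9, -0.0, -178.2]
contact_force: [-0.3, 8.6, 2.1]
gripper_width: 0.134
grip_force: 40.3
```

Call:
{"api": "apply_moves", "payload": {"motion": [{"dx": 0,"dy": -0.001,"dz": 0,"rx": 0,"ry": 0,"rz": 0},{"dx": 0,"dy": 0,"dz": 0,"rx": 0,"ry": 0,"rz": 0}]}}

```text
t: 21.77
ee_pos: [548.9, -72.9, 6.9]
tool_rot: [179.9, -0.0, -178.2]
contact_force: [-0.4, 8.6, 2.5]
gripper_width: 0.134
grip_force: 40.3
```

Call:
{"api": "apply_moves", "payload": {"motion": [{"dx": 0,"dy": -0.001,"dz": 0,"rx": 0,"ry": 0,"rz": 0},{"dx": 0,"dy": 0,"dz": 0,"rx": 0,"ry": 0,"rz": 0}]}}

```text
t: 21.93
ee_pos: [548.9, -73.9, 7.0]
tool_rot: [179.9, -0.0, -178.2]
contact_force: [-1.5, 9.3, 2.7]
gripper_width: 0.132
grip_force: 40.3
```

Call:
{"api": "apply_moves", "payload": {"motion": [{"dx": 0,"dy": -0.001,"dz": 0,"rx": 0,"ry": 0,"rz": 0},{"dx": 0,"dy": 0,"dz": 0,"rx": 0,"ry": 0,"rz": 0}]}}

```text
t: 22.1
ee_pos: [548.9, -74.8, 6.9]
tool_rot: [179.9, -0.0, -178.2]
contact_force: [0.8, 9.5, 2.0]
gripper_width: 0.133
grip_force: 40.3
```

Call:
{"api": "apply_moves", "payload": {"motion": [{"dx": 0,"dy": -0.001,"dz": 0,"rx": 0,"ry": 0,"rz": 0},{"dx": 0,"dy": 0,"dz": 0,"rx": 0,"ry": 0,"rz": 0}]}}

```text
t: 22.27
ee_pos: [548.9, -75.6, 6.9]
tool_rot: [179.9, -0.0, -178.2]
contact_force: [-0.1, 10.0, 2.9]
gripper_width: 0.13
grip_force: 40.4
```

Call:
{"api": "apply_moves", "payload": {"motion": [{"dx": 0,"dy": -0.001,"dz": 0,"rx": 0,"ry": 0,"rz": 0},{"dx": 0,"dy": 0,"dz": 0,"rx": 0,"ry": 0,"rz": 0}]}}

```text
t: 22.43
ee_pos: [549.0, -77.1, 6.9]
tool_rot: [179.9, -0.0, -178.2]
contact_force: [-0.1, 8.7, 3.4]
gripper_width: 0.135
grip_force: 40.3
```

Call:
{"api": "apply_moves", "payload": {"motion": [{"dx": 0,"dy": -0.001,"dz": 0,"rx": 0,"ry": 0,"rz": 0},{"dx": 0,"dy": 0,"dz": 0,"rx": 0,"ry": 0,"rz": 0}]}}

```text
t: 22.6
ee_pos: [549.1, -78.2, 7.0]
tool_rot: [180.0, -0.0, -178.2]
contact_force: [-0.4, 6.5, 2.3]
gripper_width: 0.132
grip_force: 40.3
```

The catch has ridden over and Fy fell to 6.5 N, but the spring ramp hasn't shown yet. I'll continue in 1 mm steps with a ceiling of about 18 N.

Call:
{"api": "apply_moves", "payload": {"motion": [{"dx": 0,"dy": -0.001,"dz": 0,"rx": 0,"ry": 0,"rz": 0},{"dx": 0,"dy": 0,"dz": 0,"rx": 0,"ry": 0,"rz": 0}]}}

```text
t: 22.77
ee_pos: [549.1, -79.2, 6.9]
tool_rot: [180.0, -0.0, -178.2]
contact_force: [-0.4, 7.2, 1.7]
gripper_width: 0.134
grip_force: 40.3
```

Call:
{"api": "apply_moves", "payload": {"motion": [{"dx": 0,"dy": -0.001,"dz": 0,"rx": 0,"ry": 0,"rz": 0},{"dx": 0,"dy": 0,"dz": 0,"rx": 0,"ry": 0,"rz": 0}]}}

```text
t: 22.93
ee_pos: [549.2, -80.2, 7.0]
tool_rot: [180.0, -0.0, -178.2]
contact_force: [0.5, 6.9, 3.2]
gripper_width: 0.134
grip_force: 40.3
```

Call:
{"api": "apply_moves", "payload": {"motion": [{"dx": 0,"dy": -0.001,"dz": 0,"rx": 0,"ry": 0,"rz": 0},{"dx": 0,"dy": 0,"dz": 0,"rx": 0,"ry": 0,"rz": 0}]}}

```text
t: 23.1
ee_pos: [549.2, -81.2, 7.0]
tool_rot: [180.0, -0.0, -178.2]
contact_force: [0.5, 7.1, 1.9]
gripper_width: 0.137
grip_force: 40.3
```

Call:
{"api": "apply_moves", "payload": {"motion": [{"dx": 0,"dy": -0.001,"dz": 0,"rx": 0,"ry": 0,"rz": 0},{"dx": 0,"dy": 0,"dz": 0,"rx": 0,"ry": 0,"rz": 0}]}}

```text
t: 23.27
ee_pos: [549.2, -82.1, 6.9]
tool_rot: [179.9, -0.0, -178.2]
contact_force: [0.1, 7.0, 1.6]
gripper_width: 0.128
grip_force: 40.3
```

Call:
{"api": "apply_moves", "payload": {"motion": [{"dx": 0,"dy": -0.001,"dz": 0,"rx": 0,"ry": 0,"rz": 0},{"dx": 0,"dy": 0,"dz": 0,"rx": 0,"ry": 0,"rz": 0}]}}

```text
t: 23.43
ee_pos: [549.2, -82.9, 6.9]
tool_rot: [179.9, -0.0, -178.2]
contact_force: [-0.3, 8.9, 2.8]
gripper_width: 0.132
grip_force: 40.4
```

Call:
{"api": "apply_moves", "payload": {"motion": [{"dx": 0,"dy": -0.001,"dz": 0,"rx": 0,"ry": 0,"rz": 0},{"dx": 0,"dy": 0,"dz": 0,"rx": 0,"ry": 0,"rz": 0}]}}

```text
t: 23.6
ee_pos: [549.2, -83.6, 6.9]
tool_rot: [179.9, -0.0, -178.2]
contact_force: [-0.6, 9.4, 2.3]
gripper_width: 0.131
grip_force: 40.4
```

```bash
python3 topchk.py; python3 -c "
from h import *
s=arm.state(); print(s['contact_force'].round(1),s['wrist_torque'].round(2),s['ee_pos'].round(2))"
```

```text
plate s,lat -78.5 -0.7
(42, 36) pred [ 590.2 -242.3] seen [ 590.2 -243.7] samp s,lat 82.8 35.3
(42, -36) pred [ 518.2 -244.6] seen [ 518.5 -244.4] samp s,lat 81.3 -36.4
none 127.0
[ 0.2 10.3  3.6] [1.56 0.02 0.03] [549.15 -83.58   6.93]
```

The spring ramp has started at y of about -82.3. I expect the latch near -87.

Call:
{"api": "apply_moves", "payload": {"motion": [{"dx": 0,"dy": -0.001,"dz": 0,"rx": 0,"ry": 0,"rz": 0},{"dx": 0,"dy": 0,"dz": 0,"rx": 0,"ry": 0,"rz": 0}]}}

```text
t: 23.82
ee_pos: [549.1, -84.2, 6.9]
tool_rot: [179.9, -0.0, -178.2]
contact_force: [-1.2, 10.9, 3.6]
gripper_width: 0.132
grip_force: 40.5
```

Call:
{"api": "apply_moves", "payload": {"motion": [{"dx": 0,"dy": -0.001,"dz": 0,"rx": 0,"ry": 0,"rz": 0},{"dx": 0,"dy": 0,"dz": 0,"rx": 0,"ry": 0,"rz": 0}]}}

```text
t: 23.98
ee_pos: [549.1, -84.9, 6.9]
tool_rot: [179.8, -0.0, -178.2]
contact_force: [-0.7, 13.7, 3.6]
gripper_width: 0.13
grip_force: 40.5
```

Call:
{"api": "apply_moves", "payload": {"motion": [{"dx": 0,"dy": -0.001,"dz": 0,"rx": 0,"ry": 0,"rz": 0},{"dx": 0,"dy": 0,"dz": 0,"rx": 0,"ry": 0,"rz": 0}]}}

```text
t: 24.15
ee_pos: [549.1, -85.6, 6.9]
tool_rot: [179.8, -0.0, -178.2]
contact_force: [-0.4, 15.1, 5.0]
gripper_width: 0.141
grip_force: 40.6
```

Call:
{"api": "apply_moves", "payload": {"motion": [{"dx": 0,"dy": -0.001,"dz": -0.0001,"rx": 0,"ry": 0,"rz": 0},{"dx": 0,"dy": 0,"dz": 0,"rx": 0,"ry": 0,"rz": 0}]}}

```text
t: 24.32
ee_pos: [549.0, -86.6, 7.0]
tool_rot: [179.8, -0.1, -178.2]
contact_force: [-0.8, 15.9, 3.4]
gripper_width: 0.134
grip_force: 40.6
```

Call:
{"api": "apply_moves", "payload": {"motion": [{"dx": 0,"dy": -0.001,"dz": -0.0001,"rx": 0,"ry": 0,"rz": 0},{"dx": 0,"dy": 0,"dz": 0,"rx": 0,"ry": 0,"rz": 0}]}}

```text
t: 24.48
ee_pos: [548.9, -87.5, 6.9]
tool_rot: [179.8, -0.1, -178.2]
contact_force: [-0.6, 15.3, 2.6]
gripper_width: 0.131
grip_force: 40.5
```

Call:
{"api": "apply_moves", "payload": {"motion": [{"dx": 0,"dy": -0.001,"dz": 0,"rx": 0,"ry": 0,"rz": 0},{"dx": 0,"dy": 0,"dz": 0,"rx": 0,"ry": 0,"rz": 0}]}}

```text
t: 24.65
ee_pos: [548.9, -88.2, 7.0]
tool_rot: [179.8, -0.1, -178.2]
contact_force: [-0.8, 17.1, 3.7]
gripper_width: 0.132
grip_force: 40.5
```

17 N was reached 5.9 mm past spring contact, so it should be latched. I'll ease back to see whether the catch holds.

Call:
{"api": "apply_moves", "payload": {"motion": [{"dx": 0,"dy": 0.001,"dz": 0,"rx": 0,"ry": 0,"rz": 0},{"dx": 0,"dy": 0.001,"dz": 0,"rx": 0,"ry": 0,"rz": 0},{"dx": 0,"dy": 0,"dz": 0,"rx": 0,"ry": 0,"rz": 0}]}}

```text
t: 24.9
ee_pos: [549.2, -87.6, 7.0]
tool_rot: [179.9, -0.0, -178.2]
contact_force: [-1.0, 9.6, 2.0]
gripper_width: 0.127
grip_force: 40.3
```

Call:
{"api": "apply_moves", "payload": {"motion": [{"dx": 0,"dy": 0.001,"dz": 0,"rx": 0,"ry": 0,"rz": 0},{"dx": 0,"dy": 0,"dz": 0,"rx": 0,"ry": 0,"rz": 0}]}}

```text
t: 25.07
ee_pos: [549.2, -87.0, 6.9]
tool_rot: [179.9, -0.0, -178.2]
contact_force: [-0.4, 7.2, 0.8]
gripper_width: 0.134
grip_force: 40.2
```

Call:
{"api": "apply_moves", "payload": {"motion": [{"dx": 0,"dy": 0.001,"dz": 0,"rx": 0,"ry": 0,"rz": 0},{"dx": 0,"dy": 0,"dz": 0,"rx": 0,"ry": 0,"rz": 0}]}}

```text
t: 25.23
ee_pos: [549.3, -86.4, 7.0]
tool_rot: [180.0, -0.0, -178.2]
contact_force: [-0.5, 5.3, 0.6]
gripper_width: 0.131
grip_force: 40.2
```

Call:
{"api": "apply_moves", "payload": {"motion": [{"dx": 0,"dy": 0.001,"dz": 0,"rx": 0,"ry": 0,"rz": 0},{"dx": 0,"dy": 0,"dz": 0,"rx": 0,"ry": 0,"rz": 0}]}}

```text
t: 25.4
ee_pos: [549.5, -86.3, 7.0]
tool_rot: [-179.9, 0.0, -178.2]
contact_force: [-0.6, -1.5, -2.4]
gripper_width: 0.132
grip_force: 40.0
```

At y = -86.3 the rack stopped and the force went straight through zero, so the latch holds. I'll relax, release and lift clear.

Call:
{"api": "apply_moves", "payload": {"motion": [{"dx": 0,"dy": -0.0002,"dz": 0,"rx": 0,"ry": 0,"rz": 0},{"dx": 0,"dy": 0,"dz": 0,"rx": 0,"ry": 0,"rz": 0},{"dx": 0,"dy": 0,"dz": 0,"rx": 0,"ry": 0,"rz": 0},{"dx": 0,"dy": 0,"dz": 0,"rx": 0,"ry": 0,"rz": 0},{"dx": 0,"dy": 0,"dz": 0,"rx": 0,"ry": 0,"rz": 0}], "grip": 0.5}}

```text
t: 25.82
ee_pos: [549.5, -85.9, 7.1]
tool_rot: [-180.0, 0.0, -178.2]
contact_force: [0.1, -0.3, 0.2]
gripper_width: 0.498
grip_force: 0.0
```

Call:
{"api": "apply_moves", "payload": {"motion": [{"dx": 0,"dy": 0,"dz": -0.01,"rx": 0,"ry": 0,"rz": 0},{"dx": 0,"dy": 0,"dz": -0.02,"rx": 0,"ry": 0,"rz": 0},{"dx": 0,"dy": 0,"dz": -0.025,"rx": 0,"ry": 0,"rz": 0},{"dx": 0,"dy": 0.02,"dz": -0.025,"rx": 0,"ry": 0,"rz": 0},{"dx": 0,"dy": 0.03,"dz": -0.02,"rx": 0,"ry": 0,"rz": 0},{"dx": 0,"dy": 0.03,"dz": -0.02,"rx": 0,"ry": 0,"rz": 0},{"dx": 0,"dy": 0.03,"dz": -0.01,"rx": 0,"ry": 0,"rz": 0},{"dx": 0,"dy": 0,"dz": 0,"rx": 0,"ry": 0,"rz": 0},{"dx": 0,"dy": 0,"dz": 0,"rx": 0,"ry": 0,"rz": 0}]}}

```text
t: 26.57
ee_pos: [546.0, 25.3, 138.3]
tool_rot: [-180.0, 0.1, -178.1]
contact_force: [0.3, -0.4, 0.2]
gripper_width: 0.503
grip_force: 0.0
```

```bash
python3 - <<'E'
from h import *
s=arm.state(); T=wpose(s); w=save('wrist','wf.png'); t=save('top','tf.png'); save('side','sf.png'); print(s['t'],s['ee_pos'],s['contact_force'],s['gripper_width'])
# grip plate: bright top strip; compare predicted plate at grip position, held pose (549.4,-86.3)
g=cv2.cvtColor(w,cv2.COLOR_RGB2GRAY).astype(float); th=np.radians(-88.2); e=np.array([np.cos(th),np.sin(th)])
for k in (-12-118+118,6,): pass
base=np.array([549.4,-86.3])
for off in (-6,6): print('plate top edge',off,wproj(T,[*(base+off*e),62]).round(1))
c=wproj(T,[*base,62]).round().astype(int); print(c, g[c[1],c[0]-25:c[0]+26].astype(int).tolist())
rear=base-12*e; print('deck rear edge',wproj(T,[*(rear+40*np.array([-e[1],e[0]])),12]).round(1), wproj(T,[*(rear-40*np.array([-e[1],e[0]])),12]).round(1))
for sg in (1,-1):
    q=wproj(T,[*(rear+sg*40*np.array([-e[1],e[0]])),12]).round().astype(int)
    if 0<=q[1]<420: print(q,g[q[1],max(0,q[0]-20):q[0]+21].astype(int).tolist())
a=cv2.imread('pics/t0.png'); d=np.abs(a.astype(int)-t[:,:,::-1]).max(2)>50; n,l,st,cc=cv2.connectedComponentsWithStats(cv2.morphologyEx(d.astype(np.uint8),cv2.MORPH_OPEN,np.ones((3,3))))
print('changed',st[1:,:][st[1:,4]>15].tolist())
E
```

```text
26.5667 [546.01622155  25.26846893 138.33720103] [ 0.31170411 -0.40142058  0.16904539] 0.5032258572251841
plate top edge -6 [131.9 210.6]
plate top edge 6 [115.5 210.5]
[124 211] [231, 231, 232, 232, 230, 231, 231, 231, 231, 231, 230, 231, 230, 232, 231, 230, 230, 229, 228, 230, 231, 231, 232, 230, 231, 231, 232, 231, 231, 231, 230, 230, 221, 182, 129, 102, 104, 103, 103, 104, 103, 105, 104, 106, 105, 106, 106, 105, 105, 107, 104]
deck rear edge [165.8 237.7] [157.6 147.5]
[166 238] [231, 231, 231, 231, 232, 231, 231, 232, 230, 231, 231, 230, 230, 230, 231, 230, 230, 230, 229, 223, 180, 123, 107, 105, 117, 143, 147, 154, 154, 155, 157, 158, 156, 152, 151, 148, 153, 152, 153, 152, 153]
[158 148] [230, 230, 231, 230, 229, 232, 231, 231, 230, 230, 231, 231, 231, 231, 231, 231, 231, 231, 229, 215, 142, 103, 100, 99, 99, 117, 145, 154, 154, 155, 154, 153, 153, 156, 155, 153, 153, 152, 154, 156, 152]
changed [[318, 139, 9, 30, 236], [330, 142, 45, 20, 671], [326, 145, 72, 73, 1503], [310, 153, 7, 20, 112], [317, 170, 9, 20, 113], [393, 174, 14, 42, 280], [224, 177, 111, 80, 3770], [373, 223, 11, 10, 79], [315, 235, 5, 16, 69], [303, 239, 5, 4, 19], [303, 259, 4, 6, 20], [304, 269, 84, 40, 579], [262, 287, 28, 22, 503], [213, 300, 11, 53, 300], [221, 313, 81, 37, 2417], [305, 319, 105, 39, 2806], [408, 318, 10, 56, 280], [233, 366, 69, 54, 1006], [299, 376, 49, 23, 707], [307, 376, 7, 4, 28], [352, 378, 27, 6, 105], [347, 386, 62, 24, 561], [37, 389, 137, 31, 2313], [357, 397, 38, 16, 304], [312, 402, 7, 6, 33], [319, 402, 19, 13, 177], [241, 411, 5, 8, 30], [335, 410, 16, 10, 116], [396, 410, 6, 4, 19]]
```

The rear edge of the rack is exactly where it was latched, so it didn't spring back. I'll check quickly that the dish wasn't disturbed, then hand in.

```bash
python3 - <<'E'
from h import *
r=lambda m:[(round(x['p'],2),np.round(x['bbox']).tolist()) for x in m[:1]]
eyes.get_image('top')
for l in ('cap_dish','spare_vial','amber_jar'): print(l,r(eyes.masks_of(l,'top')))
a=cv2.imread('pics/s0.png').astype(int); b=cv2.imread('pics/sf.png').astype(int)
for n,(x0,y0,x1,y1) in dict(dish=(284,162,312,181),spare=(207,244,222,264),jar=(236,238,272,284)).items():
    A=cv2.cvtColor(a[y0:y1,x0:x1].astype(np.uint8),6); B=cv2.cvtColor(b[y0-6:y1+6,x0-6:x1+6].astype(np.uint8),6); M=cv2.matchTemplate(B,A,cv2.TM_CCOEFF_NORMED); print(n,cv2.minMaxLoc(M)[1],np.array(cv2.minMaxLoc(M)[3])-6)
E
```

```text
cap_dish [(0.5, [268.0, 285.0, 285.0, 289.0])]
spare_vial []
amber_jar [(0.57, [291.0, 116.0, 319.0, 155.0])]
dish 0.9991632699966431 [0 0]
spare 0.9971978664398193 [0 0]
jar 0.9964684247970581 [0 0]
```

The bystanders I compared haven't moved: the dish, spare vial and jar all show zero shift in the side view. I'm handing in.

```bash
python3 -c "
from plant import arm
print(arm.sign_off())"
```

```text
the job is handed in; nothing more can be done
None
```

The proud vial is seated (the press peaked at about 25 N on the hard bottom), the rack is slid home and held by the latch after a 17 N push, the gripper is clear, and the job is handed in at about 27 s.

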